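# Tip the blade carton out of the rack and set it against the bay switch

## Task

Fetch the dark closed carton of scraper blades out of the tight rack: hook its top edge from behind, tip it forward until it leans on the rack's round bar by itself with the hand off it, then grip it by its sides near the front and take it out. Stand it upright on the floor of the aluminium bay between the guides, and slide it gently back just until the roller-lever switch clicks (its rear face at the black lines on the guides) without pushing the lever much further at any time. Let go, and leave the two plug packs standing in the rack and the tape measure and grey case where they are.

Things in the scene. Friction and masses are not known exactly. Their poses are not given: they have to be found in the camera images.
- rack: Fixed dark steel rack, open top and front. Origin: on the worktop under the inner face of its front lip, mid-width; x into the slots (away from the robot), y left, z up. Floor top z = 4 mm. Lip x = -4 to 0, top z = 9 mm. Three 35 mm wide slots at y = -38, 0, 38 mm between 3 mm partitions (x = 6 to 97, top z = 90 mm).
- back_rail (a point): Middle of the top of the rack's low back rail (rack x = 104 to 108, top z = 44 mm). Above and behind the rail is free space, so the cartons' rear faces can be reached there.
- lean_bar (a point): Middle of the rack's round lean bar: 12 mm thick, 128 mm long, along rack y, at rack x = -56, z = 37 mm, end brackets at y = +-62 mm. A blade carton tipped forward turns about the lip, passes its balance at about 0.8 rad and rests on the bar, stable, at about 1.0 rad.
- blade_box: Loose dark closed carton with flat top, rigid, 31 x 100 x 95 mm, about 0.14 kg. Origin: centre of its underside; x across its thickness, y along its depth, z up. Starts upright in any of the three slots, y axis pointing to the rack's front; front face within 2 mm of the lip, rear face 3 mm off the back rail. About 2 mm free on each side.
- plug_pack_a: Loose white pack with a row of plugs along its top, 32 x 92 x 94 mm, in another slot of the rack. Origin: centre of its underside, z up. Leave it standing.
- plug_pack_b: Second white pack, as plug_pack_a, in the third slot. Leave it standing.
- bay: Fixed aluminium bay. Origin: on the worktop under the switch lever's pivot, on the bay's centre line; x away from the robot, y left, z up. Floor top z = 4 mm, x = -170 to 35. Two guides 42 mm apart, top z = 22 mm, x = -160 to 0. Black switch housing x = 7 to 33, y = 12 to 30, top z = 38 mm.
- click_line (a point): Point on the bay floor midway between the black lines across the guides (bay x = -6 mm, z = 4 mm). With the carton's rear face here (its centre at bay x = -56 mm) the lever stands at about 0.3 rad: clicked, not too far.
- switch_lever (a joint): Roller lever, 35 mm long, pivot at bay x = 0, z = 18 mm. 0 = free, leaning 15 deg to the front, roller front at bay x = -16 mm; grows as the roller is pushed to bay +x. Weak spring (under 0.4 N; friction holds a standing carton against it). Clicks at 0.20 rad (carton's rear face at bay x = -9 mm); too far above 0.40 rad (rear face at -2 mm).
- roller (a point): Centre of the white roller (14 mm diameter) at the lever's tip, 52 mm above the worktop when free.
- tape_measure: Loose tape measure, 37 x 81 x 62 mm, left of the rack. Origin: centre of its underside. Leave alone.
- grey_bit_case: Loose small grey case, 55 x 74 x 38 mm, right of the bay. Origin: centre of its underside. Leave alone.
There are look-alikes about, which are no part of the job. Leave any red look-alike of the bay alone.

How it is judged:
By the outcome, as a careful person would: the job done as asked, in the order asked, and still so for the second after the job is handed in, with the robot touching nothing.
It also fails if it takes over 54 s, if anything falls off the work surface, if the arm or the gripper's body presses on something with over 40 N, if the wrist force passes 120 N, or if a joint passes its speed limit or range.

## Robot

A 6-joint arm with a two-finger parallel gripper is mounted at the origin on a cart in front of the work surface, level with it; the furniture and walls round the work are solid. World frame = base frame: x ahead of the robot, y to its left, z up, the work surface at z = 0. Lengths are in m, angles in rad, forces in N, time in s.
With the tool pointing down it reaches from about 0.275 to 0.85 m from the base axis. Payload 5.2 kg.
Tool frame: the origin (TCP) lies on the centre line of the jaws, within the pads' length; the fingertips stand 14 mm ahead of it and the grasp point (between the pads) lies 5 mm behind it; z points along the fingers, y is the line along which they close (so a half turn about z gives the same grasp; the last joint's range is limited). The gripper opens to 85 mm and grips with 20 to 120 N. Pads are 22 mm wide; open, the fingers measure 114 mm over their backs; the gripper's body (76 mm by 85 mm) begins 54 mm behind the grasp point. The pads swing forward as they close: fully open they stand 13 mm farther back than shut.
Start: joints at [-1.383, 0.259, 1.535, -0, 1.348, -0.203], TCP at [0.21, -0.509, 0.245] pointing down, gripper open.
Joint ranges: [-3.14, 3.14], [-0.91, 2.08], [0.19, 2.58], [-1.22, 4.36], [0.22, 2.71], [-3.12, 3.12]. Speed limits (rad/s): [2.57, 2.57, 3.14, 3.14, 3.14, 3.14].

## Interface

Orientations are given as a 3x3 rotation matrix whose columns are the frame's x, y, z axes.
In Python, from cell import status, read_camera, ticket, spotter gives the robot as it stands.
- The arm moves only by the tool jog_arm, never from a script. Its argument "targets" is a list of rows, each an object with "jaw": the finger opening in cm, from 0 to 8.54; "slide": the shift along the tool's x, y, z in cm, a list of three; "turn": the turn about the tool's z in degrees. A call has 1 to 20 rows; each row is the pose to reach, as a shift and turn from the pose commanded when the call began, along the tool's axes at that moment; what a row does not reach only later rows make up. A row lasts 1/12 s, in which the tool goes at most 41.7 mm and 7.16 degrees, less where a joint would pass 70% of its speed; a pose out of reach is approached as far as the arm can. A call with a gripper value outside its range is refused whole. The fingers move at their own pace and stop on an object; "force" is the grip in N (left out, the last holds). Time passes only in rows, so rows that repeat a pose let the fingers close. It gives the time, the measured TCP pose, the force, the opening and the grip force at its end, in the units of the state.
- status.state(): the state, without advancing time (a new reading comes with each control period).
- read_camera(name): name is "side" or "top"; returns a dict with "image" (400x640x3 uint8, red, green, blue), "camera_matrix" (3x3 intrinsics, pixels), "eye" and "rotation" of the camera in the world. Camera axes: x right, y up, looking along -z (the intrinsics and any distortion apply to the point x, -y, -z); pixel columns grow to the right and rows downward; lengths in m; the calibration is good to about 2 mm. A picture is of the moment at which its call begins. There is no depth.
- ticket.close_job(): hands the job in; it is judged then, once.
Trained networks look in a picture, given as the dict that the camera call returned (one of the last four; its "shot" number tells which), for a name from the list of things; names that differ only in an ending like _2 or _b are one class to them, and where a whole thing is asked for, a point or a joint stands for the part that bears it (a point fixed in the world has none). Each returns a list of dicts, best first, with "p" (0 to 1); they miss things now and then, are a little off and sometimes report something else, mostly with a low value. They report only what shows in the picture. A call takes as long as a camera call. They do not tell look-alikes from the thing itself.
- spotter.regions_of(picture, query): "region" (400x640 bool, what is visible of it) and "extent" ([left, top, right, bottom] in pixels, round what is visible of it).
The state is a dict: "t": time; "qpos": joint angles; "qvel": joint speeds; "tau": joint torques, N m; "eef_pos": TCP position; "tcp_rot": TCP orientation; "force": force on the tool from outside, world axes, zero at the start; "wrist_torque": the same for the moment, N m; "grip_width": finger opening in m; "grip_force": force on a finger pad.
Only numpy, scipy, OpenCV 4.12 (cv2) and the standard library are available. Lean on these libraries where they do the work, as an engineer would, in place of code of your own. Each camera call takes 0.05 s, during which the arm holds its last target. There are 200 camera calls.

## Working session

There is one attempt and no reset: what is moved stays moved. The work goes in short steps, Python scripts to look and compute and a tool call to move; the robot and the scene stay as the last step left them, time stands still between calls to the robot, and variables do not carry over. Pictures are saved under pics/ and viewed, at most 11 in all, crops included, and the job is handed in when it is done.

Besides the shell and the picture viewer there is one more tool, called in YAML: its name, and indented under it one key for each argument. jog_arm: Moves the arm, as the interface text tells. Its arguments: {"type":"object","properties":{"targets":{"type":"array"},"force":{"type":"number"}},"required":["targets"]}

```bash
mkdir -p pics; ls
python3 - <<'E'
from cell import status, read_camera, spotter
import cv2,numpy as np
s=status.state();print(s['t'],s['eef_pos'],np.round(s['tcp_rot'],3).tolist())
for n in('top','side'):
    p=read_camera(n);cv2.imwrite(f'pics/{n}0.png',p['image'][:,:,::-1])
    print(n,np.round(p['camera_matrix'],1).tolist(),np.round(p['eye'],4).tolist(),np.round(p['rotation'],4).tolist(),[k for k in p])
    for q in('rack','blade_box','plug_pack_a','bay','switch_lever','tape_measure','grey_bit_case'):
        print(q,[(round(d['p'],2),np.round(d['extent']).tolist()) for d in spotter.regions_of(p,q)][:4])
E
```

```text
pics
0.0 [ 0.20943519 -0.50802336  0.24446611] [[0.925, 0.381, -0.0], [0.381, -0.925, 0.002], [0.0, -0.002, -1.0]]
top [[453.5, 0.0, 316.4], [0.0, 453.5, 206.3], [0.0, 0.0, 1.0]] [0.3992, -0.1158, 1.5292] [[-0.0026, 0.9932, -0.1163], [-0.9999, -0.0006, 0.0173], [0.0171, 0.1163, 0.9931]] ['image', 'camera_matrix', 'eye', 'rotation', 'shot']
rack [(0.89, [231.0, 175.0, 270.0, 227.0])]
blade_box [(0.8, [253.0, 175.0, 266.0, 207.0]), (0.35, [244.0, 175.0, 256.0, 205.0])]
plug_pack_a [(0.9, [241.0, 175.0, 257.0, 206.0]), (0.67, [229.0, 175.0, 241.0, 208.0]), (0.6, [327.0, 195.0, 351.0, 259.0])]
bay [(0.93, [325.0, 193.0, 350.0, 260.0]), (0.67, [446.0, 216.0, 478.0, 279.0])]
switch_lever [(0.4, [230.0, 174.0, 271.0, 227.0])]
tape_measure [(0.74, [158.0, 211.0, 184.0, 236.0]), (0.44, [228.0, 177.0, 270.0, 228.0])]
grey_bit_case [(0.66, [377.0, 212.0, 401.0, 234.0])]
side [[470.7, 0.0, 325.7], [0.0, 470.7, 200.2], [0.0, 0.0, 1.0]] [-0.1156, 0.8435, 1.5187] [[-0.8189, 0.4463, -0.3609], [-0.5739, -0.6295, 0.5238], [0.0066, 0.6361, 0.7716]] ['image', 'camera_matrix', 'eye', 'rotation', 'shot']
rack [(0.74, [256.0, 236.0, 314.0, 266.0]), (0.27, [264.0, 228.0, 282.0, 251.0])]
blade_box [(0.83, [271.0, 213.0, 296.0, 240.0])]
plug_pack_a [(0.77, [265.0, 222.0, 289.0, 243.0]), (0.59, [262.0, 228.0, 282.0, 252.0])]
bay [(0.95, [320.0, 193.0, 371.0, 221.0]), (0.56, [388.0, 146.0, 433.0, 167.0]), (0.17, [263.0, 229.0, 282.0, 252.0])]
switch_lever [(0.28, [255.0, 224.0, 315.0, 270.0])]
tape_measure []
grey_bit_case [(0.51, [358.0, 166.0, 377.0, 188.0])]
```

Run:
```python
import cv2,numpy as np
t=cv2.imread('pics/top0.png');s=cv2.imread('pics/side0.png')
a=cv2.resize(t[165:285,150:490],None,fx=2.35,fy=2.35,interpolation=cv2.INTER_CUBIC)
b=cv2.resize(s[140:275,220:440],None,fx=2.3,fy=2.3,interpolation=cv2.INTER_CUBIC)
c=np.zeros((600,800,3),np.uint8);c[:a.shape[0],:a.shape[1]]=a[:, :800];c[285:285+b.shape[0],:b.shape[1]]=b
d=cv2.resize(t[170:232,225:275],None,fx=4.8,fy=4.8,interpolation=cv2.INTER_CUBIC);c[290:290+d.shape[0],530:530+d.shape[1]]=d
cv2.imwrite('pics/c0.png',c)
```

```text
(no output)
```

View pics/c0.png

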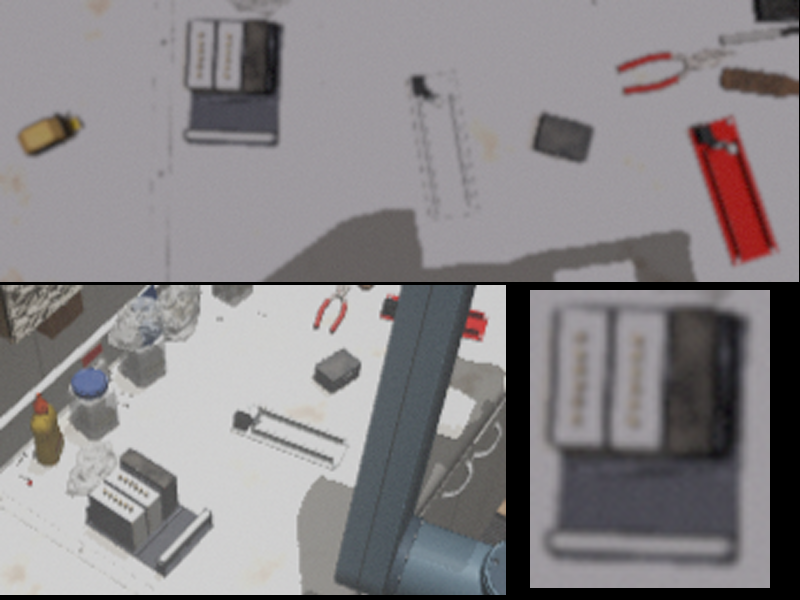

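View pics/top0.png

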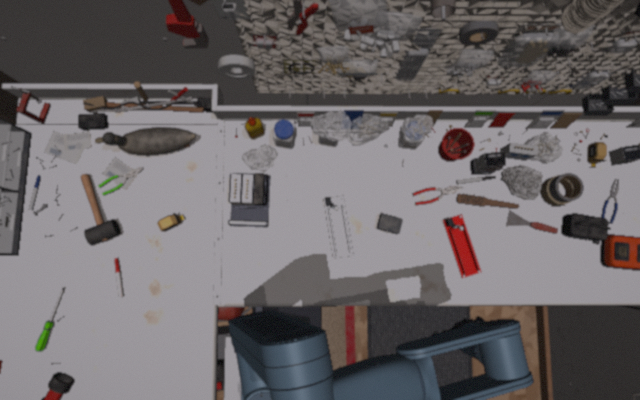

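```bash
cat > h.py <<'E'
import cv2,numpy as np
from cell import status, read_camera, spotter
def proj(p,P):
    v=(np.atleast_2d(P)-p['eye'])@p['rotation'];v=v*[1,-1,-1]
    u=v@np.array(p['camera_matrix']).T
    return u[:,:2]/u[:,2:]
def back(p,uv,z):
    uv=np.atleast_2d(uv);r=np.c_[uv,np.ones(len(uv))]@np.linalg.inv(p['camera_matrix']).T
    d=(r*[1,-1,-1])@np.array(p['rotation']).T
    return p['eye']+d*((z-p['eye'][2])/d[:,2])[:,None]
def crop(im,x0,y0,x1,y1,f):
    a=cv2.resize(im[y0:y1,x0:x1,::-1],None,fx=f,fy=f,interpolation=cv2.INTER_NEAREST).copy()
    for x in range(-(-x0//10)*10,x1,10):cv2.line(a,((x-x0)*f,0),((x-x0)*f,6),(0,0,255),1);cv2.putText(a,str(x),((x-x0)*f,16),0,.33,(0,0,255))
    for y in range(-(-y0//10)*10,y1,10):cv2.line(a,(0,(y-y0)*f),(6,(y-y0)*f),(0,0,255),1);cv2.putText(a,str(y),(8,(y-y0)*f+4),0,.33,(0,0,255))
    return a
def tile(l):
    h=max(a.shape[0] for a in l);return np.hstack([np.pad(a,((0,h-a.shape[0]),(0,4),(0,0))) for a in l])
E
python3 - <<'E'
from h import *
T=[read_camera('top') for _ in range(3)];S=[read_camera('side') for _ in range(3)]
t,s=T[0],S[0]
for p,L in((t,T),(s,S)):p['image']=np.mean([q['image'] for q in L],0).astype(np.uint8)
import pickle;pickle.dump((t,s),open('ts.pkl','wb'))
a=tile([crop(t['image'],227,170,275,232,8),crop(t['image'],320,188,356,264,8)]);cv2.imwrite('pics/c1.png',a[:600,:800]);print(a.shape)
b=tile([crop(s['image'],255,208,318,272,6),crop(s['image'],316,188,376,226,6)]);cv2.imwrite('pics/c2.png',b[:600,:800]);print(b.shape)
for n,uv in (('bar',[[233,224],[268,226]]),('bay',[[337,196],[346,258]])):print(n,back(t,uv,.02).round(3).tolist())
E
```

```text
(608, 680, 3)
(384, 746, 3)
bar [[0.517, 0.136, 0.02], [0.51, 0.019, 0.02]]
bay [[0.611, -0.211, 0.02], [0.404, -0.239, 0.02]]
```

View pics/c1.png

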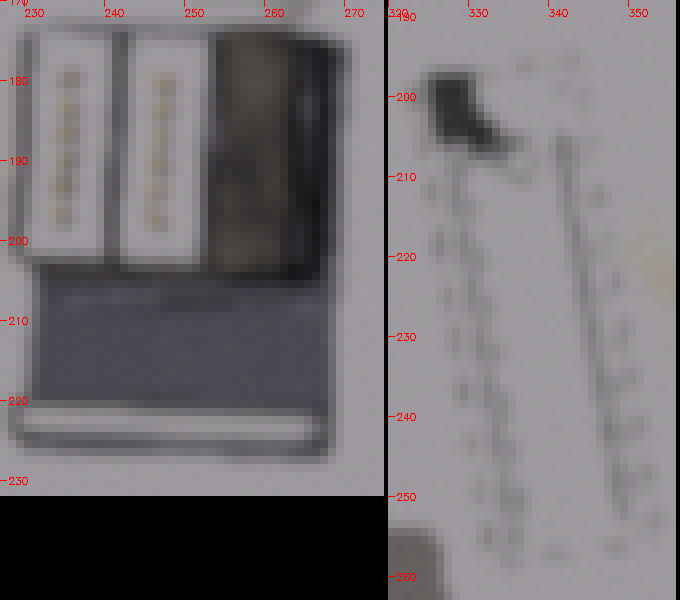

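View pics/c2.png

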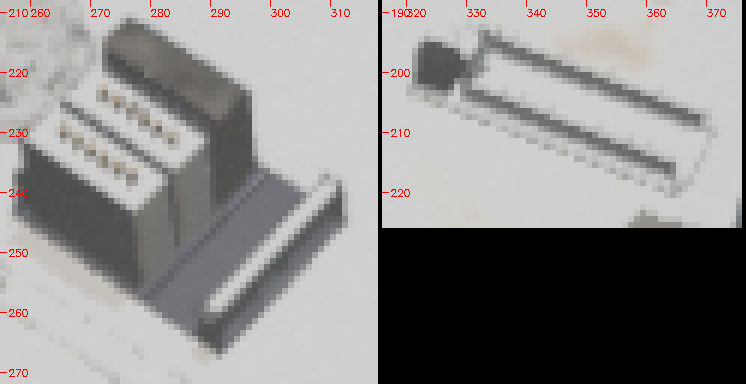

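```bash
cat > fit.py <<'E'
from h import *
import pickle
from scipy.optimize import least_squares
t,s=pickle.load(open('ts.pkl','rb'))
def W(q,L):
    c,n=np.cos(q[2]),np.sin(q[2]);L=np.array(L,float)/1000
    return np.c_[q[0]+c*L[:,0]-n*L[:,1],q[1]+n*L[:,0]+c*L[:,1],L[:,2]]
rack=[(t,(1,-22.5,99),(253.2,204.7)),(t,(1,-53.5,99),(262.8,205)),(t,(101,-22.5,99),(253.7,174.7)),(t,(101,-53.5,99),(263.5,174.7)),
(t,(-56,-60,43),(266.3,222.8)),(t,(-56,60,43),(230.2,222.3)),
(s,(101,-22.5,99),(272,216)),(s,(101,-53.5,99),(275.5,211)),(s,(1,-53.5,99),(295.6,223)),(s,(1,-22.5,99),(290.5,228.7)),
(s,(-56,60,41),(289.5,258.5)),(s,(-56,-60,41),(308.3,238))]
bay=[(t,(20,21,38),(328.2,200.7)),(t,(0,-21,13),(341.8,205.5)),(t,(-160,-21,13),(349.3,252.5)),(t,(-160,25,13),(336,252)),
(s,(0,-21,13),(332.8,195)),(s,(-160,-21,13),(369,208.3)),(s,(0,25,13),(329.5,203.7)),(s,(-160,25,13),(364.5,216.5)),
(s,(-170,0,4),(367.5,215)),(s,(20,30,30),(324.5,200.5))]
if __name__=='__main__':
  for nm,F,q0 in(('rack',rack,[.57,.08,0]),('bay',bay,[.6,-.22,.1])):
    for sel in('both','top','side'):
        G=[f for f in F if sel=='both' or (f[0] is t)==(sel=='top')]
        f=lambda q:np.concatenate([proj(p,W(q,[l]))[0]-(np.array(u)-.5) for p,l,u in G])
        r=least_squares(f,q0,loss='soft_l1');print(nm,sel,r.x.round(4),np.degrees(r.x[2]).round(2),'rms',np.sqrt(np.mean(f(r.x)**2)).round(2))
        if sel=='both':print(f(r.x).reshape(-1,2).round(1).tolist())
E
python3 fit.py
```

```text
rack both [ 0.5757  0.0855 -0.0186] -1.07 rms 0.98
[[-0.5, -0.8], [-0.3, -1.0], [0.0, -1.9], [-0.1, -1.7], [-0.6, 0.6], [-1.2, 0.5], [-0.7, -0.3], [1.0, -0.5], [1.4, -0.1], [1.3, -0.4], [1.1, 1.1], [2.1, 0.0]]
rack top [ 0.5729  0.084  -0.0109] -0.62 rms 0.74
rack side [ 0.5791  0.0883 -0.022 ] -1.26 rms 0.71
bay both [ 0.578  -0.2021  0.1597] 9.15 rms 0.97
[[-0.3, -0.0], [-0.9, -0.0], [-0.4, 0.0], [-0.7, 2.8], [0.8, -0.2], [-0.1, -0.3], [-0.6, -1.3], [0.1, -0.5], [1.5, -1.2], [-0.5, -1.5]]
bay top [ 0.5791 -0.2042  0.1578] 9.04 rms 0.91
bay side [ 0.5759 -0.1972  0.1704] 9.76 rms 0.65
```

jog_arm:
  targets:
    - {"jaw":0,"slide":[10,-5,0],"turn":5}
    - {"jaw":0,"slide":[66.5,-32.5,0],"turn":23.3}
    - {"jaw":0,"slide":[66.5,-32.5,0],"turn":23.3}
    - {"jaw":0,"slide":[66.5,-32.5,0],"turn":23.3}
    - {"jaw":0,"slide":[66.5,-32.5,0],"turn":23.3}
    - {"jaw":0,"slide":[66.5,-32.5,0],"turn":23.3}
    - {"jaw":0,"slide":[66.5,-32.5,0],"turn":23.3}
    - {"jaw":0,"slide":[66.5,-32.5,0],"turn":23.3}
    - {"jaw":0,"slide":[66.5,-32.5,0],"turn":23.3}
    - {"jaw":0,"slide":[66.5,-32.5,0],"turn":23.3}
    - {"jaw":0,"slide":[66.5,-32.5,0],"turn":23.3}
    - {"jaw":0,"slide":[66.5,-32.5,0],"turn":23.3}
    - {"jaw":0,"slide":[66.5,-32.5,0],"turn":23.3}
    - {"jaw":0,"slide":[66.5,-32.5,0],"turn":23.3}
    - {"jaw":0,"slide":[66.5,-32.5,0],"turn":23.3}
    - {"jaw":0,"slide":[66.5,-32.5,0],"turn":23.3}
    - {"jaw":0,"slide":[66.5,-32.5,0],"turn":23.3}
    - {"jaw":0,"slide":[66.5,-32.5,0],"turn":23.3}
    - {"jaw":0,"slide":[66.5,-32.5,5],"turn":23.3}
    - {"jaw":0,"slide":[66.5,-32.5,8],"turn":23.3}

```text
t: 2.77
eef_pos: [0.7041, 0.0478, 0.1669]
tcp_rot: [[1.0, -0.012, 0.008], [-0.012, -1.0, -0.0], [0.008, 0.0, -1.0]]
force: [-0.0, -0.3, -0.9]
grip_width: 0.0001
grip_force: 0.0
```

Run:
```python
from h import *
s=status.state();e=s['eef_pos'];R=np.array(s['tcp_rot']);print(e)
T=read_camera('top');S=read_camera('side')
for n,p in(('t',T),('s',S)):
    print(n,'tip',proj(p,e+R[:,2]*.014).round(1),'tcp',proj(p,e).round(1))
    for sx in(-.011,.011):
        for sy in (-.0145,.0145):print(proj(p,e+R@[sx,sy,.014]).round(1).tolist(),end=' ')
    print()
a=tile([crop(T['image'],222,150,278,232,7),crop(S['image'],240,180,298,262,7)])
cv2.imwrite('pics/d0.png',a[:600,:800]);print(a.shape)
```

```text
[0.70410537 0.04778659 0.16689087]
t tip [[255.6 160.1]] tcp [[255.  159.1]]
[[250.8, 163.5]] [[260.2, 163.6]] [[250.9, 156.5]] [[260.4, 156.6]] 
s tip [[266.  200.7]] tcp [[265.7 198.3]]
[[265.8, 204.5]] [[270.8, 199.6]] [[261.3, 201.8]] [[266.3, 196.9]] 
(574, 806, 3)
```

View pics/d0.png

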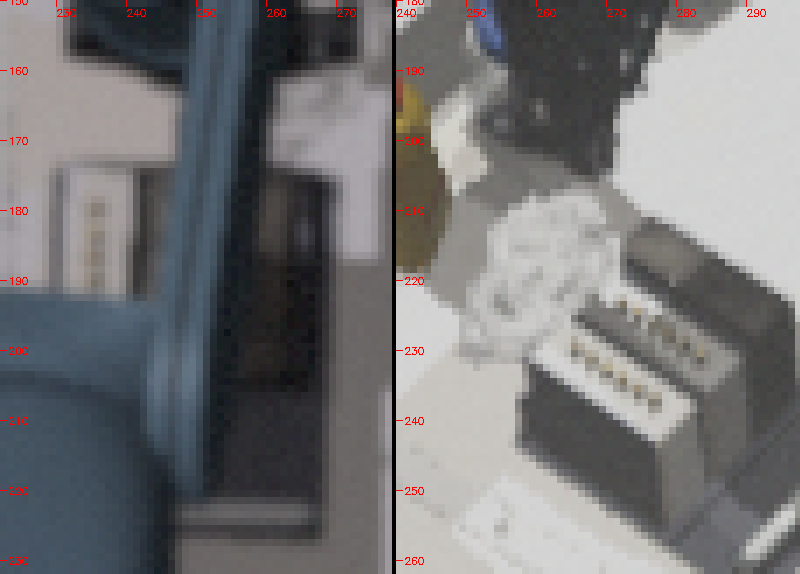

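Run:
```python
from h import *
import pickle
S=read_camera('side');g=cv2.cvtColor(S['image'],cv2.COLOR_RGB2GRAY)
print(list(range(258,276)))
for r in range(192,210):print(r,g[r,256:276].tolist())
```

```text
[258, 259, 260, 261, 262, 263, 264, 265, 266, 267, 268, 269, 270, 271, 272, 273, 274, 275]
192 [86, 72, 67, 61, 63, 61, 59, 62, 65, 64, 62, 61, 61, 63, 63, 61, 65, 64, 130, 131]
193 [85, 75, 70, 67, 73, 67, 60, 61, 61, 61, 61, 63, 59, 64, 60, 64, 120, 149, 187, 176]
194 [75, 72, 66, 80, 105, 73, 62, 61, 59, 62, 63, 64, 62, 60, 62, 66, 180, 206, 210, 210]
195 [72, 66, 64, 81, 105, 97, 67, 62, 60, 63, 60, 63, 60, 61, 63, 61, 201, 210, 209, 209]
196 [80, 73, 68, 71, 87, 98, 71, 65, 63, 62, 61, 59, 64, 65, 67, 85, 201, 210, 209, 209]
197 [93, 72, 66, 68, 68, 71, 64, 61, 64, 65, 63, 65, 64, 70, 70, 119, 202, 211, 210, 210]
198 [74, 71, 59, 60, 65, 65, 65, 63, 61, 64, 64, 65, 66, 74, 82, 123, 203, 211, 210, 210]
199 [70, 67, 62, 64, 59, 64, 63, 66, 65, 62, 64, 63, 65, 71, 82, 104, 202, 210, 210, 211]
200 [88, 75, 71, 65, 61, 64, 62, 63, 67, 62, 63, 61, 80, 73, 80, 82, 200, 210, 209, 210]
201 [105, 96, 84, 84, 80, 77, 68, 67, 66, 65, 65, 61, 81, 74, 76, 117, 203, 210, 209, 209]
202 [108, 104, 104, 106, 106, 101, 85, 89, 72, 70, 62, 65, 83, 80, 75, 144, 204, 210, 211, 211]
203 [107, 106, 108, 109, 109, 110, 105, 114, 90, 73, 68, 67, 83, 83, 75, 155, 204, 210, 210, 210]
204 [110, 107, 107, 114, 116, 117, 112, 116, 108, 93, 82, 72, 76, 88, 149, 188, 208, 211, 209, 210]
205 [113, 112, 108, 114, 118, 119, 119, 119, 117, 129, 120, 104, 101, 116, 188, 208, 210, 210, 210, 209]
206 [116, 110, 110, 111, 119, 119, 120, 113, 123, 141, 144, 144, 138, 144, 144, 189, 209, 209, 210, 209]
207 [114, 115, 113, 143, 126, 117, 148, 149, 167, 170, 169, 162, 148, 146, 145, 146, 189, 208, 210, 211]
208 [117, 117, 148, 188, 161, 155, 187, 193, 198, 197, 198, 193, 172, 151, 145, 145, 146, 188, 208, 210]
209 [153, 159, 192, 198, 194, 193, 194, 192, 191, 185, 199, 197, 197, 156, 145, 145, 145, 144, 190, 193]
```

jog_arm:
  targets:
    - {"jaw":0,"slide":[0,0,3],"turn":0}
    - {"jaw":0,"slide":[0,0,6],"turn":0}
    - {"jaw":0,"slide":[0,0,7.3],"turn":0}
    - {"jaw":0,"slide":[0,0,7.3],"turn":0}
    - {"jaw":0,"slide":[0,0,7.3],"turn":0}

```text
t: 3.33
eef_pos: [0.7013, 0.0447, 0.094]
tcp_rot: [[1.0, -0.017, 0.001], [-0.017, -1.0, -0.0], [0.001, 0.0, -1.0]]
force: [-0.8, 0.2, 1.1]
grip_width: 0.0
grip_force: 0.0
```

Run:
```python
from h import *
s=status.state();e=s['eef_pos'];R=np.array(s['tcp_rot']);print(e,s['force'])
S=read_camera('side');T=read_camera('top')
for sx in(-.011,.011):
  for sy in (-.0145,.0145):print(proj(S,e+R@[sx,sy,.014]).round(1).tolist(),end=' ')
a=tile([crop(S['image'],248,175,306,245,8),crop(T['image'],240,160,276,230,8)])
cv2.imwrite('pics/d1.png',a[:600,:800]);print(a.shape)
```

```text
[0.70128014 0.04473901 0.09400937] [-0.84305376  0.23206599  1.0668219 ]
[[268.6, 216.2]] [[273.4, 211.4]] [[264.2, 213.5]] [[269.1, 208.8]] (560, 760, 3)
```

View pics/d1.png

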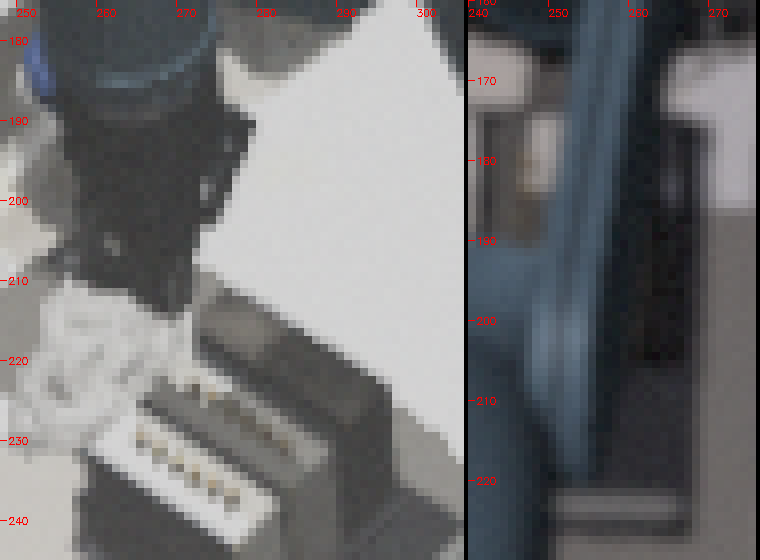

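jog_arm:
  targets:
    - {"jaw":0,"slide":[-0.4,0,0],"turn":0}
    - {"jaw":0,"slide":[-0.7,0,0],"turn":0}
    - {"jaw":0,"slide":[-1.0,0,0],"turn":0}
    - {"jaw":0,"slide":[-1.2,0,0],"turn":0}
    - {"jaw":0,"slide":[-1.36,0,0],"turn":0}
    - {"jaw":0,"slide":[-1.76,0,-0.48],"turn":0}
    - {"jaw":0,"slide":[-2.17,0,-0.96],"turn":0}
    - {"jaw":0,"slide":[-2.62,0,-1.4],"turn":0}
    - {"jaw":0,"slide":[-3.07,0,-1.84],"turn":0}
    - {"jaw":0,"slide":[-3.56,0,-2.22],"turn":0}
    - {"jaw":0,"slide":[-4.06,0,-2.6],"turn":0}
    - {"jaw":0,"slide":[-4.06,0,-2.6],"turn":0}

```text
t: 4.43
eef_pos: [0.6594, 0.046, 0.1196]
tcp_rot: [[1.0, -0.016, 0.001], [-0.016, -1.0, -0.0], [0.001, 0.0, -1.0]]
force: [0.7, -0.1, 1.9]
grip_width: 0.0001
grip_force: 0.8
```

Run:
```python
from h import *
s=status.state();print(s['eef_pos'],s['force'],s['wrist_torque'])
S=read_camera('side');T=read_camera('top')
a=tile([crop(S['image'],248,175,316,265,6),crop(T['image'],225,160,280,230,7)])
cv2.imwrite('pics/d2.png',a[:600,:800]);print(a.shape)
```

```text
[0.65938837 0.04602196 0.11960228] [ 0.65361677 -0.09497838  1.94119519] [ 0.03305236 -0.22670535  0.01734217]
(540, 801, 3)
```

View pics/d2.png

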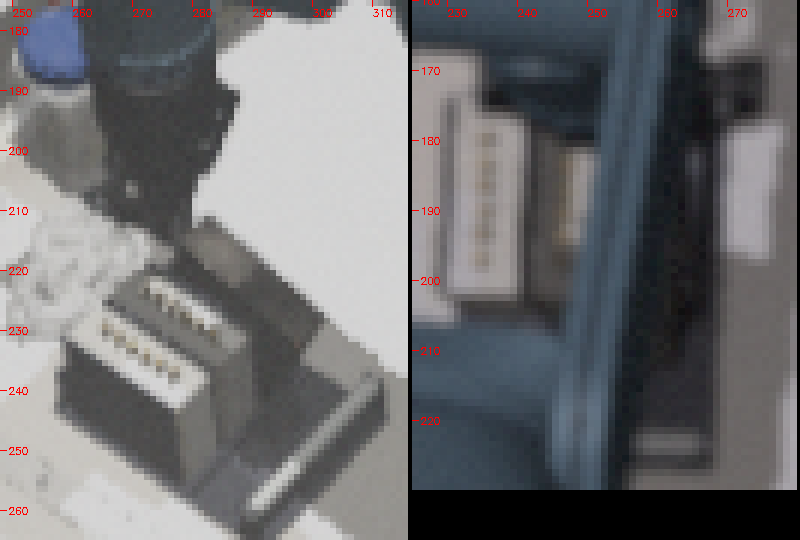

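jog_arm:
  targets:
    - {"jaw":0,"slide":[-0.52,0,-0.36],"turn":0}
    - {"jaw":0,"slide":[-1.05,0,-0.69],"turn":0}
    - {"jaw":0,"slide":[-1.6,0,-0.99],"turn":0}
    - {"jaw":0,"slide":[-2.16,0,-1.26],"turn":0}
    - {"jaw":0,"slide":[-2.75,0,-1.5],"turn":0}
    - {"jaw":0,"slide":[-3.34,0,-1.72],"turn":0}
    - {"jaw":0,"slide":[-3.94,0,-1.9],"turn":0}
    - {"jaw":0,"slide":[-4.55,0,-2.05],"turn":0}
    - {"jaw":0,"slide":[-5.0,0,-2.14],"turn":0}
    - {"jaw":0,"slide":[-5.4,0,-2.21],"turn":0}
    - {"jaw":0,"slide":[-5.8,0,-2.27],"turn":0}
    - {"jaw":0,"slide":[-6.1,0,-2.31],"turn":0}
    - {"jaw":0,"slide":[-6.4,0,-2.33],"turn":0}
    - {"jaw":0,"slide":[-6.7,0,-2.35],"turn":0}
    - {"jaw":0,"slide":[-6.7,0,-2.35],"turn":0}
    - {"jaw":0,"slide":[-6.7,0,-2.35],"turn":0}

```text
t: 5.87
eef_pos: [0.5923, 0.0471, 0.1427]
tcp_rot: [[1.0, -0.016, 0.0], [-0.016, -1.0, -0.0], [0.0, -0.0, -1.0]]
force: [0.7, 0.1, 8.1]
grip_width: 0.0001
grip_force: 3.3
```

Run:
```python
from h import *
s=status.state();print(s['eef_pos'],s['force'],s['wrist_torque'])
S=read_camera('side');T=read_camera('top')
a=tile([crop(S['image'],250,175,318,265,6),crop(T['image'],225,160,280,230,7)])
cv2.imwrite('pics/d3.png',a[:600,:800]);print(a.shape)
```

```text
[0.59231081 0.04710415 0.14269319] [0.73946531 0.13233505 8.06654416] [ 0.10135943 -0.08229956 -0.01367027]
(540, 801, 3)
```

View pics/d3.png

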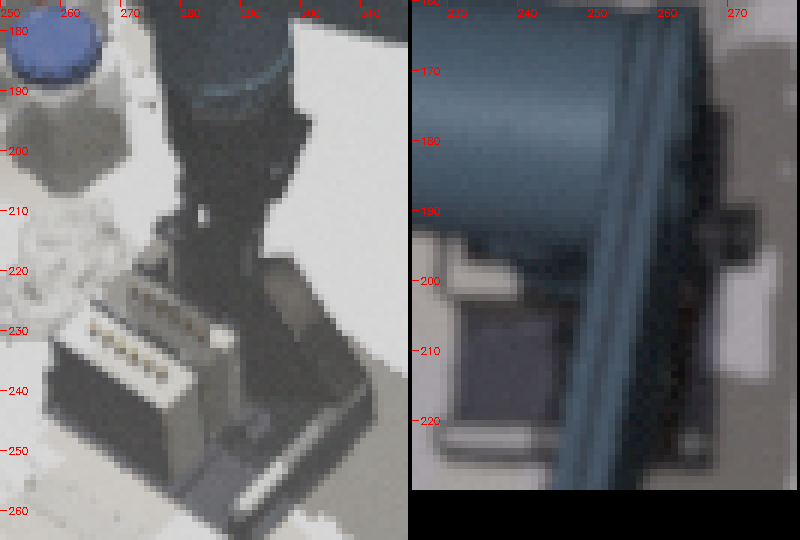

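jog_arm:
  targets:
    - {"jaw":0,"slide":[0.1,0,-0.5],"turn":0}
    - {"jaw":0,"slide":[0.3,0,-1.5],"turn":0}
    - {"jaw":0,"slide":[0.3,0,-3.5],"turn":0}
    - {"jaw":0,"slide":[0,0,-7],"turn":0}
    - {"jaw":6,"slide":[-2,0,-9],"turn":0}
    - {"jaw":6,"slide":[-5.6,-0.3,-9],"turn":0}
    - {"jaw":6,"slide":[-5.6,-0.3,-9],"turn":0}
    - {"jaw":6,"slide":[-5.6,-0.3,-9],"turn":0}

```text
t: 6.63
eef_pos: [0.5346, 0.0513, 0.232]
tcp_rot: [[1.0, -0.016, -0.002], [-0.016, -1.0, 0.0], [-0.002, -0.0, -1.0]]
force: [0.3, -0.6, -0.2]
grip_width: 0.0482
grip_force: 0.0
```

Run:
```python
from h import *
s=status.state();e=s['eef_pos'];R=np.array(s['tcp_rot']);print(s['t'],e,s['force'],s['grip_width'])
S=read_camera('side');T=read_camera('top')
for q in('blade_box','rack'):
  for p in(S,T):print(q,[(round(d['p'],2),np.round(d['extent']).tolist(),int(d['region'].sum())) for d in spotter.regions_of(p,q)][:3])
for n,p in(('s',S),('t',T)):
  for sy in(-.03,.03):
    print(n,[proj(p,e+R@[sx,sy,.01]).round(1).tolist() for sx in(-.011,.011)])
a=tile([crop(S['image'],262,185,324,268,7),crop(T['image'],228,172,280,242,7)])
cv2.imwrite('pics/d4.png',a[:600,:800]);print(a.shape)
```

```text
6.6333 [0.53462137 0.05130708 0.23201009] [ 0.31526136 -0.62968104 -0.22005007] 0.04818577119222445
blade_box []
blade_box [(0.65, [230.0, 174.0, 266.0, 225.0], 306), (0.64, [326.0, 195.0, 351.0, 257.0], 1279), (0.58, [258.0, 191.0, 264.0, 230.0], 82)]
rack [(0.82, [257.0, 215.0, 316.0, 266.0], 876)]
rack [(0.78, [229.0, 176.0, 269.0, 225.0], 275), (0.4, [258.0, 192.0, 262.0, 230.0], 86), (0.34, [324.0, 194.0, 351.0, 260.0], 1348)]
s [[[298.2, 217.4]], [[293.2, 214.4]]]
s [[[308.7, 206.5]], [[303.7, 203.6]]]
t [[[240.3, 216.1]], [[240.5, 208.5]]]
t [[[261.1, 216.4]], [[261.3, 208.8]]]
(581, 806, 3)
```

View pics/d4.png

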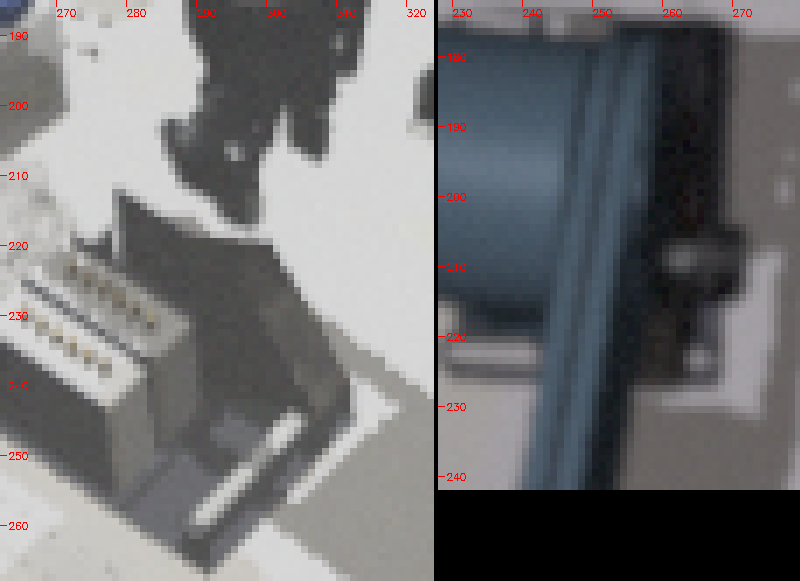

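Run:
```python
from fit import *
u=np.array([-.829,.559]);r=np.array([.559,.829])
def L(h,d,y):
    p=np.array([3.5,4])+h*u+d*r;return (p[0],y,p[1])
for q in([.5791,.0883,-.022],[.5757,.0855,-.0186],[.583,.0883,-.02]):
    print(q,[ (n,(proj(s,W(q,[L(*a)]))[0]+.5).round(1).tolist()) for n,a in dict(A278_212=(0,100,-22.5),D299_220=(95,100,-53.5),Dl=(95,100,-22.5),C311_240=(95,0,-53.5),Cl=(95,0,-22.5)).items()])
    print('grasp',W(q,[(-50,-38,91),(-46,-38,85)]).round(4).tolist())
```

```text
[0.5791, 0.0883, -0.022] [('A278_212', [278.8, 222.8]), ('D299_220', [299.7, 219.0]), ('Dl', [294.4, 224.4]), ('C311_240', [312.1, 239.3]), ('Cl', [307.1, 244.8])]
grasp [[0.5283, 0.0514, 0.091], [0.5323, 0.0513, 0.085]]
[0.5757, 0.0855, -0.0186] [('A278_212', [279.9, 222.8]), ('D299_220', [300.8, 218.9]), ('Dl', [295.6, 224.3]), ('C311_240', [313.3, 239.2]), ('Cl', [308.3, 244.7])]
grasp [[0.525, 0.0484, 0.091], [0.529, 0.0484, 0.085]]
[0.583, 0.0883, -0.02] [('A278_212', [278.0, 222.4]), ('D299_220', [298.8, 218.4]), ('Dl', [293.5, 223.9]), ('C311_240', [311.3, 238.8]), ('Cl', [306.3, 244.3])]
grasp [[0.5323, 0.0513, 0.091], [0.5362, 0.0512, 0.085]]
```

jog_arm:
  force: 20
  targets:
    - {"jaw":5.5,"slide":[0,0,3],"turn":0}
    - {"jaw":5.5,"slide":[0,0,6],"turn":0}
    - {"jaw":5.5,"slide":[0.05,0,9],"turn":0}
    - {"jaw":5.5,"slide":[0.05,0,11.5],"turn":0}
    - {"jaw":5.5,"slide":[0.05,0,13.5],"turn":0}
    - {"jaw":5.5,"slide":[0.05,0,14.6],"turn":0}
    - {"jaw":5.5,"slide":[0.05,0,14.8],"turn":0}
    - {"jaw":5.5,"slide":[0.05,0,14.8],"turn":0}
    - {"jaw":5.5,"slide":[0.05,0,14.8],"turn":0}

```text
t: 7.68
eef_pos: [0.5386, 0.0507, 0.0848]
tcp_rot: [[1.0, -0.016, 0.002], [-0.016, -1.0, -0.0], [0.002, 0.0, -1.0]]
force: [-0.1, 0.2, 0.4]
grip_width: 0.0551
grip_force: 0.0
```

jog_arm:
  force: 20
  targets:
    - {"jaw":4.2,"slide":[-0.3,0,0],"turn":0}
    - {"jaw":3.6,"slide":[-0.3,0,0],"turn":0}
    - {"jaw":2.5,"slide":[-0.3,0,0],"turn":0}
    - {"jaw":2.5,"slide":[-0.3,0,0],"turn":0}
    - {"jaw":2.5,"slide":[-0.3,0,0],"turn":0}
    - {"jaw":2.5,"slide":[-0.3,0,0],"turn":0}

```text
t: 8.18
eef_pos: [0.5352, 0.0509, 0.0849]
tcp_rot: [[1.0, -0.016, 0.002], [-0.016, -1.0, -0.0], [0.002, 0.0, -1.0]]
force: [-0.5, -1.1, 6.8]
grip_width: 0.0299
grip_force: 20.6
```

jog_arm:
  force: 20
  targets:
    - {"jaw":2.5,"slide":[0,0,-0.5],"turn":0}
    - {"jaw":2.5,"slide":[0,0,-1.5],"turn":0}
    - {"jaw":2.5,"slide":[0,0,-3],"turn":0}
    - {"jaw":2.5,"slide":[0,0,-5],"turn":0}
    - {"jaw":2.5,"slide":[0,0,-7],"turn":0}
    - {"jaw":2.5,"slide":[0,0,-9],"turn":0}
    - {"jaw":2.5,"slide":[0,0,-11],"turn":0}
    - {"jaw":2.5,"slide":[-1,0,-13],"turn":0}
    - {"jaw":2.5,"slide":[-3,0,-14],"turn":0}
    - {"jaw":2.5,"slide":[-5,0,-14],"turn":0}
    - {"jaw":2.5,"slide":[-5,0,-14],"turn":0}
    - {"jaw":2.5,"slide":[-5,0,-14],"turn":0}

```text
t: 9.18
eef_pos: [0.4839, 0.0518, 0.2246]
tcp_rot: [[1.0, -0.016, 0.001], [-0.016, -1.0, -0.0], [0.001, 0.0, -1.0]]
force: [1.2, -0.5, -1.2]
grip_width: 0.0299
grip_force: 20.5
```

Run:
```python
from h import *
s=status.state();e=s['eef_pos'];R=np.array(s['tcp_rot']);print(s['t'],e,s['force'],s['wrist_torque'],s['grip_width'])
S=read_camera('side');T=read_camera('top')
print('tcp',proj(S,e),proj(T,e))
for p in(S,T):
  for d in spotter.regions_of(p,'blade_box')[:3]:print(round(d['p'],2),d['extent'],d['region'].sum())
cv2.imwrite('pics/e0.png',tile([crop(S['image'],262,165,342,248,7)])[:600,:800])
```

```text
9.1833 [0.48385597 0.05184537 0.22460251] [ 1.20963792 -0.48386453 -1.16267379] [-0.02390848  0.02391899  0.00217466] 0.029867510143653606
tcp [[312.61810525 216.69942654]] [[250.243548   229.93646825]]
0.57 [290.0, 205.0, 323.4, 228.0] 293
0.38 [249.0, 199.6, 258.3, 200.0] 25
```

View pics/e0.png

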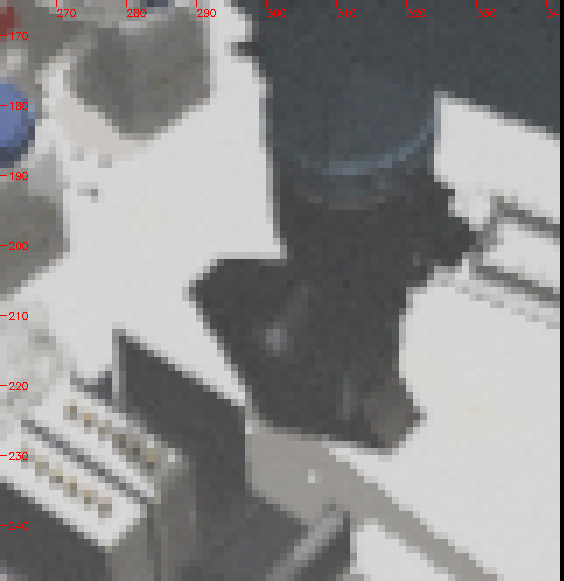

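jog_arm:
  force: 20
  targets:
    - {"jaw":2.5,"slide":[-1.5,0,2],"turn":0}
    - {"jaw":2.5,"slide":[-3.3,0,5],"turn":0}
    - {"jaw":2.5,"slide":[-3.3,0,8],"turn":0}
    - {"jaw":2.5,"slide":[-3.3,0,10.2],"turn":0}
    - {"jaw":2.5,"slide":[-3.3,0,10.6],"turn":0}
    - {"jaw":2.5,"slide":[-2.9,0,11.0],"turn":0}
    - {"jaw":2.5,"slide":[-2.5,0,11.3],"turn":0}
    - {"jaw":2.5,"slide":[-2.1,0,11.45],"turn":0}
    - {"jaw":2.5,"slide":[-1.8,0,11.2],"turn":0}
    - {"jaw":2.5,"slide":[-1.48,0,11.0],"turn":0}
    - {"jaw":2.5,"slide":[-1.1,0,10.75],"turn":0}
    - {"jaw":2.5,"slide":[-0.69,0,10.5],"turn":0}
    - {"jaw":2.5,"slide":[-0.26,0,10.27],"turn":0}
    - {"jaw":2.5,"slide":[0.17,0,10.05],"turn":0}
    - {"jaw":2.5,"slide":[0.17,0,10.05],"turn":0}

```text
t: 10.63
eef_pos: [0.4879, 0.0517, 0.1242]
tcp_rot: [[1.0, -0.016, 0.002], [-0.016, -1.0, 0.0], [0.002, -0.0, -1.0]]
force: [-2.7, 0.5, 3.9]
grip_width: 0.0297
grip_force: 20.4
```

```bash
cat > tilt.py <<'E'
# carton outline in side view: dark pixels' contour for predicted tilts vs image
from h import *
import sys
def corners(e,phi,h=86,d=40,yaw=-.016,flip=1):
    c,n=np.cos(yaw),np.sin(yaw);u=np.array([-np.sin(phi),np.cos(phi)]);r=np.array([np.cos(phi),np.sin(phi)])
    P=[]
    for hh in(0,95):
        for dd in(0,100):
            for y in(-15.5,15.5):
                q=((hh-h)*u+(dd-d)*r)/1000;P.append(e+np.array([c*q[0]-n*y/1000,n*q[0]+c*y/1000,q[1]]))
    return np.array(P)
def score(p,e,phi,**k):
    g=cv2.cvtColor(p['image'],cv2.COLOR_RGB2GRAY).astype(float);g=cv2.GaussianBlur(g,(3,3),0)
    H=cv2.convexHull(proj(p,corners(e,phi,**k)).astype(np.float32))
    m=np.zeros(g.shape,np.uint8);cv2.fillPoly(m,[np.round(H*16).astype(np.int32)],1,shift=4)
    k3=np.ones((3,3),np.uint8);o=cv2.dilate(m,k3,iterations=3)-cv2.dilate(m,k3);i=cv2.erode(m,k3)-cv2.erode(m,k3,iterations=3)
    return (g[o>0]>120).mean()+(g[m>0]<100).mean()
def run(p,e,**k):
    L=np.arange(-.4,1.25,.1);s=[score(p,e,f,**k) for f in L];return list(zip(L.round(1),np.round(s,2)))
if __name__=='__main__':
    s=status.state();e=np.array(s['eef_pos']);yaw=np.arctan2(s['tcp_rot'][1][0],s['tcp_rot'][0][0])
    print(s['t'],e,np.round(s['force'],1),np.round(s['wrist_torque'],2),s['grip_width'])
    p=read_camera('side');print([(a,b) for a,b in map(lambda t:(float(t[0]),float(t[1])),run(p,e,yaw=yaw))])
    cv2.imwrite('pics/last_side.png',p['image'][:,:,::-1])
E
python3 tilt.py
python3 - <<'E'
from tilt import *
im=cv2.imread('pics/e0.png')
E
```

```text
10.6333 [0.48792054 0.05172537 0.12418397] [-2.7  0.5  3.9] [ 0.03  0.4  -0.04] 0.029686756031736303
[(-0.4, 1.1), (-0.3, 1.12), (-0.2, 1.16), (-0.1, 1.2), (-0.0, 1.21), (0.1, 1.23), (0.2, 1.26), (0.3, 1.28), (0.4, 1.31), (0.5, 1.34), (0.6, 1.35), (0.7, 1.33), (0.8, 1.29), (0.9, 1.27), (1.0, 1.23), (1.1, 1.21), (1.2, 1.18)]
```

jog_arm:
  force: 20
  targets:
    - {"jaw":2.5,"slide":[0.44,0,-0.17],"turn":0}
    - {"jaw":2.5,"slide":[0.88,0,-0.33],"turn":0}
    - {"jaw":2.5,"slide":[1.34,0,-0.46],"turn":0}
    - {"jaw":2.5,"slide":[1.8,0,-0.58],"turn":0}
    - {"jaw":2.5,"slide":[2.27,0,-0.66],"turn":0}
    - {"jaw":2.5,"slide":[2.74,0,-0.72],"turn":0}
    - {"jaw":2.5,"slide":[3.2,0,-0.76],"turn":0}
    - {"jaw":2.5,"slide":[3.6,0,-0.78],"turn":0}
    - {"jaw":2.5,"slide":[3.6,0,-0.7],"turn":0}
    - {"jaw":2.5,"slide":[3.6,0,-0.7],"turn":0}

```text
t: 11.52
eef_pos: [0.5236, 0.0502, 0.1311]
tcp_rot: [[1.0, -0.016, 0.002], [-0.016, -1.0, -0.001], [0.002, 0.001, -1.0]]
force: [-3.4, -3.9, 3.4]
grip_width: 0.0297
grip_force: 23.7
```

```bash
python3 tilt.py
```

```text
11.5167 [0.52356021 0.05016568 0.13114765] [-3.4 -3.9  3.4] [-0.72  0.76 -0.3 ] 0.02973572995821756
[(-0.4, 1.17), (-0.3, 1.18), (-0.2, 1.2), (-0.1, 1.22), (-0.0, 1.25), (0.1, 1.29), (0.2, 1.31), (0.3, 1.28), (0.4, 1.29), (0.5, 1.32), (0.6, 1.3), (0.7, 1.29), (0.8, 1.28), (0.9, 1.27), (1.0, 1.27), (1.1, 1.23), (1.2, 1.15)]
```

jog_arm:
  force: 20
  targets:
    - {"jaw":2.5,"slide":[-0.3,0,-0.5],"turn":0}
    - {"jaw":2.5,"slide":[-1.5,0,-2],"turn":0}
    - {"jaw":2.5,"slide":[-3,0,-4.5],"turn":0}
    - {"jaw":2.5,"slide":[-6,0,-8],"turn":0}
    - {"jaw":2.5,"slide":[-8,3,-10],"turn":0}
    - {"jaw":2.5,"slide":[-9,6,-11],"turn":0}
    - {"jaw":2.5,"slide":[-9,6,-11],"turn":0}

```text
t: 12.15
eef_pos: [0.432, -0.0112, 0.2441]
tcp_rot: [[1.0, -0.018, 0.008], [-0.018, -1.0, -0.004], [0.008, 0.004, -1.0]]
force: [1.2, -0.5, -3.0]
grip_width: 0.0297
grip_force: 21.9
```

```bash
python3 tilt.py
python3 - <<'E'
from h import *
s=status.state();p=read_camera('side')
for q in('plug_pack_a','blade_box'):print(q,[(round(d['p'],2),np.round(d['extent']).tolist()) for d in spotter.regions_of(p,q)][:4])
g=cv2.cvtColor(p['image'],cv2.COLOR_RGB2GRAY);c=proj(p,s['eef_pos'])[0].astype(int);print(c)
for r in range(c[1]-22,c[1]+46,2):print(r,''.join('#' if v<90 else '+' if v<130 else '.' for v in g[r,c[0]-35:c[0]+35]))
E
```

```text
12.15 [ 0.43202317 -0.01122865  0.24412363] [ 1.2 -0.5 -3. ] [-0.01 -0.04  0.01] 0.02967642568532692
[(-0.4, 1.34), (-0.3, 1.36), (-0.2, 1.39), (-0.1, 1.44), (-0.0, 1.47), (0.1, 1.49), (0.2, 1.5), (0.3, 1.53), (0.4, 1.53), (0.5, 1.52), (0.6, 1.49), (0.7, 1.45), (0.8, 1.41), (0.9, 1.35), (1.0, 1.32), (1.1, 1.26), (1.2, 1.23)]
plug_pack_a [(0.74, [260.0, 228.0, 285.0, 253.0]), (0.64, [266.0, 220.0, 291.0, 247.0])]
blade_box []
[334 208]
186 ..........................+#######################..............+++...
188 ..........................+######################.....................
190 ...........................+#####################.....................
192 ............................+###################......................
194 .............................###############+##+......................
196 .......................+#######################.......................
198 .......................+#####++###############+.......................
200 .......................#####+++#############...+++++..................
202 .......................####+#+############+..........++++
[... 1188 characters left out ...]
.........................
236 +.....................................................................
238 +++++......++.........................................................
240 +++++++....+#+........................................................
242 +++++.....+##+........................................................
244 +++.....+####+........................................................
246 +.....+#++++++++++....................................................
248 ....+#++++...+++++++++................................................
250 ..+#++++......++++++..................................................
252 +##+++...........++++.................................................
```

Run:
```python
from tilt import *
s=status.state();p=read_camera('side');e=np.array(s['eef_pos'])
for f in(.2,.3,.4,.5):print(f,(proj(p,corners(e,f))).round(1).tolist())
```

```text
0.2 [[341.6, 225.8], [336.7, 231.4], [319.8, 209.8], [314.7, 215.2], [347.0, 212.3], [341.9, 218.1], [324.1, 195.7], [318.8, 201.3]]
0.3 [[339.5, 224.8], [334.6, 230.4], [318.3, 207.6], [313.2, 213.0], [347.0, 213.0], [341.8, 218.8], [324.6, 195.0], [319.3, 200.6]]
0.4 [[337.4, 223.7], [332.4, 229.3], [316.9, 205.3], [311.8, 210.7], [346.8, 213.7], [341.7, 219.5], [325.3, 194.4], [320.0, 200.0]]
0.5 [[335.2, 222.5], [330.3, 228.0], [315.8, 203.1], [310.6, 208.5], [346.5, 214.3], [341.4, 220.0], [326.1, 193.9], [320.8, 199.5]]
```

```bash
cat > fitc.py <<'E'
from tilt import *
import pickle
from scipy.optimize import minimize
t0,s0=pickle.load(open('ts.pkl','rb'))
def go(rowmin,dark=110):
    s=status.state();e=np.array(s['eef_pos']);yaw=np.arctan2(s['tcp_rot'][1][0],s['tcp_rot'][0][0])
    p=read_camera('side');g=cv2.cvtColor(p['image'],cv2.COLOR_RGB2GRAY).astype(float)
    g0=cv2.cvtColor(s0['image'],cv2.COLOR_RGB2GRAY).astype(float)
    M=(np.abs(g-g0)>45)&(g<dark+40);M=cv2.morphologyEx(M.astype(np.uint8),cv2.MORPH_OPEN,np.ones((2,2),np.uint8))
    M[:rowmin]=0
    c=proj(p,e)[0].astype(int);M[:,:c[0]-40]=0;M[:,c[0]+35:]=0
    Mf=M.astype(float)
    def f(q):
        H=cv2.convexHull(proj(p,corners(e+[0,0,0],q[0],h=q[1],d=q[2],yaw=yaw)).astype(np.float32))+[q[3],0]
        m=np.zeros((1600,2560),np.uint8);cv2.fillPoly(m,[np.round((H+.5)*4*16).astype(np.int32)],1,shift=4)
        m=cv2.resize(m.astype(np.float32),(640,400),interpolation=cv2.INTER_AREA);m[:rowmin]=0
        return np.abs(m-Mf).sum()
    for sh in(0,):
      R=[minimize(lambda q:f([*q,sh])+.02*((q[1]-86)**2+(q[2]-40)**2)/4,[a,86,40],method='Nelder-Mead',options=dict(initial_simplex=[[a,86,40],[a+.15,86,40],[a,78,40],[a,86,46]])) for a in(0,.3,.5,.9)]
      for r in R:print(sh,r.x.round(2),round(r.fun,1),M.sum())
if __name__=='__main__':go(int(sys.argv[1]))
E
python3 fitc.py 207
```

```text
0 [ 0.5  79.29 50.28] 632.8 1061
0 [ 0.47 80.27 50.55] 634.0 1061
0 [ 0.47 80.27 50.76] 633.0 1061
0 [ 0.5  79.28 50.28] 632.8 1061
```

```bash
sed -i "s/M=(np.abs(g-g0)>45)&(g<dark+40)/M=(g<dark)/; s/    Mf=M/    n,lab=cv2.connectedComponents(M);M=(lab==np.bincount(lab[M>0]).argmax()).astype(np.uint8)\n    Mf=M/" fitc.py; python3 fitc.py 207
```

```text
0 [  1.18 103.41 -25.39] 686.5 663
0 [  2.51 123.88  40.  ] 670.2 663
0 [  2.51 123.88  40.  ] 670.2 663
0 [  2.51 123.88  40.  ] 670.2 663
```

```bash
sed -i "s/M\[:,c\[0\]+35:\]=0/M[:,c[0]+35:]=0;M[c[1]+36:]=0/" fitc.py; python3 fitc.py 207
```

```text
0 [ 0.26 76.38 36.84] 70.4 420
0 [ 0.3  76.   39.07] 70.1 420
0 [ 0.28 73.21 37.02] 70.2 420
0 [ 0.43 75.35 47.43] 76.0 420
```

```bash
cat > bayfit.py <<'E'
from fit import *
from scipy.optimize import minimize
B=[(x,y,z) for x in(7,33) for y in(12,30) for z in(4,38)]
def run(p,win,q0,yaws=(.155,.165,.175)):
    x0,y0,x1,y1=win;g=cv2.cvtColor(p['image'],cv2.COLOR_RGB2GRAY).astype(float)[y0:y1,x0:x1]
    bg=np.percentile(g,90);bl=np.percentile(g,2);D=np.clip((bg-g)/(bg-bl)*1.15,0,1);D[D<.35]=0
    def f(q,yaw):
        H=cv2.convexHull(proj(p,W([*q,yaw],B)).astype(np.float32))-[x0,y0]+.5
        m=np.zeros(((y1-y0)*16,(x1-x0)*16),np.uint8);cv2.fillPoly(m,[np.round(H*16).astype(np.int32)],1)
        m=cv2.resize(m.astype(np.float32),(x1-x0,y1-y0),interpolation=cv2.INTER_AREA);return np.abs(m-D).sum()
    for y in yaws:
        r=minimize(f,q0,(y,),method='Nelder-Mead',options=dict(initial_simplex=[q0,[q0[0]+.006,q0[1]],[q0[0],q0[1]+.006]]));print(y,r.x.round(4),round(r.fun,1),round(D.sum(),1))
if __name__=='__main__':
    run(t,(320,190,335,212),[.578,-.2]);run(s,(316,190,331,207),[.578,-.2])
    # guide strips: line fits of dark ridge, back-projected at z 13 mm
    for nm,p,L in(('s',s,(((334,195.5),(367,207.5)),((331,204),(363,215.8)))),('t',t,(((341.7,210),(348.5,248)),((329.5,215),(335,248))))):
        g=cv2.GaussianBlur(cv2.cvtColor(p['image'],cv2.COLOR_RGB2GRAY).astype(np.float32),(0,0),.7)
        for a,b in L:
            a,b=np.array(a)-.5,np.array(b)-.5;n=np.array([-(b-a)[1],(b-a)[0]])/np.linalg.norm(b-a);P=[]
            for k in np.linspace(0,1,60):
                o=np.arange(-2.5,2.51,.25);c=a+k*(b-a)+o[:,None]*n;v=cv2.remap(g,c[:,0].astype(np.float32)[None],c[:,1].astype(np.float32)[None],1)[0]
                w=np.clip(np.percentile(v,80)-v-4,0,None);
                if w.sum()>10:P.append((c*w[:,None]).sum(0)/w.sum())
            X=back(p,np.array(P),.013);k=np.polyfit(X[:,0],X[:,1],1);print(nm,'yaw',np.arctan(k[0]).round(4),'y@x=.5',np.polyval(k,.5).round(4))
E
python3 bayfit.py
```

```text
0.155 [ 0.576  -0.2045] 18.9 63.5
0.165 [ 0.5762 -0.2046] 19.0 63.5
0.175 [ 0.5766 -0.2047] 18.9 63.5
0.155 [ 0.5751 -0.2002] 17.9 69.0
0.165 [ 0.5753 -0.2001] 17.9 69.0
0.175 [ 0.5755 -0.2004] 17.8 69.0
s yaw 0.1549 y@x=.5 -0.2346
s yaw 0.1573 y@x=.5 -0.1869
t yaw 0.1661 y@x=.5 -0.2383
t yaw 0.1674 y@x=.5 -0.1909
```

jog_arm:
  force: 20
  targets:
    - {"jaw":2.5,"slide":[0,3,0],"turn":0}
    - {"jaw":2.5,"slide":[0.2,6,0],"turn":-3}
    - {"jaw":2.5,"slide":[0.4,10,0],"turn":-6}
    - {"jaw":2.5,"slide":[0.5,14,0],"turn":-10.2}
    - {"jaw":2.5,"slide":[0.5,17.5,0],"turn":-10.2}
    - {"jaw":2.5,"slide":[0.5,20.5,1],"turn":-10.2}
    - {"jaw":2.5,"slide":[0.5,21.1,4],"turn":-10.2}
    - {"jaw":2.5,"slide":[0.5,21.1,8],"turn":-10.2}
    - {"jaw":2.5,"slide":[0.5,21.1,10.5],"turn":-10.2}
    - {"jaw":2.5,"slide":[0.5,21.1,11.5],"turn":-10.2}
    - {"jaw":2.5,"slide":[0.5,21.1,11.5],"turn":-10.2}
    - {"jaw":2.5,"slide":[0.5,21.1,11.5],"turn":-10.2}

```text
t: 13.55
eef_pos: [0.4336, -0.2183, 0.1256]
tcp_rot: [[0.987, 0.162, -0.0], [0.162, -0.987, 0.0], [-0.0, -0.0, -1.0]]
force: [0.2, -0.8, -0.4]
grip_width: 0.0299
grip_force: 21.9
```

Run:
```python
from tilt import *
s=status.state();e=np.array(s['eef_pos']);print(s['t'],e,s['force'],np.arctan2(s['tcp_rot'][1][0],s['tcp_rot'][0][0]))
p=read_camera('side');g=cv2.cvtColor(p['image'],cv2.COLOR_RGB2GRAY);c=proj(p,e)[0].astype(int);print(c)
for f in(.2,.3,.4):print(f,(proj(p,corners(e,f,h=80,d=38,yaw=.16))).round(1).tolist())
for r in range(c[1]-16,c[1]+30):print(r,''.join('#' if v<90 else '+' if v<130 else '.' for v in g[r,c[0]-40:c[0]+30]))
```

```text
13.55 [ 0.43358557 -0.21834066  0.12558402] [ 0.19051677 -0.82341763 -0.40779232] 0.16312519167938686
[364 193]
0.2 [[369.3, 206.1], [366.3, 211.5], [347.3, 194.7], [344.1, 200.0], [375.6, 192.7], [372.6, 198.2], [352.7, 180.9], [349.5, 186.3]]
0.3 [[367.2, 205.6], [364.2, 211.0], [346.0, 192.9], [342.8, 198.2], [375.7, 193.4], [372.6, 198.9], [353.5, 180.2], [350.3, 185.6]]
0.4 [[365.2, 205.0], [362.2, 210.4], [344.8, 191.1], [341.6, 196.4], [375.6, 194.1], [372.6, 199.6], [354.4, 179.6], [351.2, 185.0]]
177 .................................+#####################+++++++++++++#+
178 .................................+######################++++++++++++#+
179 ................................+######################+++++++++++++#+
180 ................................+######################+++++++++++++#+
181 .................................######################+++++++++++++#+
182 .................................+#####################+++++++++++++#+
183 ................................+####++################+++++++++++++#+
184 ...............................+#####++################+++++
[... 2160 characters left out ...]
###########+++++++++++##+
214 ..........................++++++++++++.+###############+++++++#++++##+
215 ..........................++++++....++++################+++++++++#+##+
216 ........................++++++++......++################+++++++#+++###
217 ........................++++++++.......+################++++++++++####
218 ........................+++++++........++##############+++++++++++###+
219 ..................+.......+++..........+#################++++#+++++##+
220 .................++....................+################+#++++++++####
221 ................++++.............+++++++################+++++++#+#+###
222 ..............++++++........++++++++++++################+++++++++++##+
```

jog_arm:
  force: 20
  targets:
    - {"jaw":2.5,"slide":[0,0.35,0],"turn":0}
    - {"jaw":2.5,"slide":[0,0.35,1],"turn":0}
    - {"jaw":2.5,"slide":[0,0.35,2],"turn":0}
    - {"jaw":2.5,"slide":[0,0.35,2.5],"turn":0}
    - {"jaw":2.5,"slide":[0,0.35,2.9],"turn":0}
    - {"jaw":2.5,"slide":[0,0.35,2.9],"turn":0}

```text
t: 14.1
eef_pos: [0.4328, -0.2214, 0.0951]
tcp_rot: [[0.987, 0.161, -0.002], [0.161, -0.987, 0.002], [-0.001, -0.002, -1.0]]
force: [0.1, 0.7, -1.2]
grip_width: 0.0296
grip_force: 21.9
```

jog_arm:
  force: 20
  targets:
    - {"jaw":2.5,"slide":[0,0,0.2],"turn":0}
    - {"jaw":2.5,"slide":[0,0,0.4],"turn":0}
    - {"jaw":2.5,"slide":[0.1,0,0.6],"turn":0}
    - {"jaw":2.5,"slide":[0.2,0,0.6],"turn":0}

```text
t: 14.43
eef_pos: [0.4372, -0.222, 0.0928]
tcp_rot: [[0.987, 0.161, 0.004], [0.161, -0.987, -0.001], [0.004, 0.002, -1.0]]
force: [0.5, 4.3, 17.0]
grip_width: 0.0299
grip_force: 23.1
```

jog_arm:
  force: 20
  targets:
    - {"jaw":2.5,"slide":[0.3,-0.1,0],"turn":0}
    - {"jaw":2.5,"slide":[0.6,-0.2,0],"turn":0}
    - {"jaw":2.5,"slide":[0.9,-0.2,0.05],"turn":0}
    - {"jaw":2.5,"slide":[1.2,-0.2,0.1],"turn":0}
    - {"jaw":2.5,"slide":[1.5,-0.2,0.15],"turn":0}
    - {"jaw":2.5,"slide":[1.8,-0.2,0.2],"turn":0}
    - {"jaw":2.5,"slide":[2.1,-0.2,0.25],"turn":0}
    - {"jaw":2.5,"slide":[2.4,-0.2,0.3],"turn":0}
    - {"jaw":2.5,"slide":[2.4,-0.2,0.3],"turn":0}

```text
t: 15.18
eef_pos: [0.4592, -0.216, 0.0871]
tcp_rot: [[0.987, 0.161, -0.0], [0.161, -0.987, -0.0], [-0.0, 0.0, -1.0]]
force: [-0.9, -3.3, 1.6]
grip_width: 0.0298
grip_force: 20.9
```

Run:
```python
from tilt import *
s=status.state();e=np.array(s['eef_pos']);print(s['t'],e,np.round(s['force'],1),np.round(s['wrist_torque'],2))
p=read_camera('side');g=cv2.cvtColor(p['image'],cv2.COLOR_RGB2GRAY);c=proj(p,e)[0].astype(int);print(c)
for f in(0,.1,.2,.3):print(f,(proj(p,corners(e,f,h=81,d=38,yaw=.16))[[2,3,6,7,1]]).round(1).tolist())
for r in range(c[1]-16,c[1]+28):print(r,''.join('#' if v<90 else '+' if v<130 else '.' for v in g[r,c[0]-40:c[0]+30]))
```

```text
15.1833 [ 0.45923111 -0.21595876  0.08706377] [-0.9 -3.3  1.6] [-0.79  0.3  -0.16]
[357 196]
0 [[344.5, 201.8], [341.4, 207.0], [345.4, 186.8], [342.2, 192.1], [363.8, 215.5]]
0.1 [[342.8, 200.2], [339.7, 205.4], [345.8, 185.9], [342.6, 191.2], [361.8, 215.3]]
0.2 [[341.4, 198.4], [338.2, 203.7], [346.4, 185.1], [343.2, 190.4], [359.9, 215.0]]
0.3 [[340.0, 196.7], [336.9, 201.9], [347.1, 184.4], [343.9, 189.7], [357.9, 214.5]]
180 ..................................+######################++++++++++++#
181 ...................................+#####################++++++++++++#
182 ....................................#####################++++++++++++#
183 ....................................+####################++++++++++++#
184 ....................................+####################++++++++++++#
185 ....................................+####################++++++++++++#
186 ....................................+####################++++++++++++#
187 ................................+...+####################++++++++++++#
188 ...............................+##++#++##################++++++++
[... 1930 characters left out ...]
##############+++++++++++
215 .....................+.....++++++++......+++###############+++++++++++
216 ....................++....+++++++++..+++++++###############+++++++++++
217 ..................+++++....+++++++++++++++++###############+++++++++++
218 .................++++++.....++++++++++++++++###############+++++++++++
219 .................++++++.....++++++++++++++++###############+++++++++++
220 .................++++++..+++++++++++++++..+++##############+++++++++++
221 ..................++++++++++++++++++++++....+##############+++++++++++
222 ..................+++++++++++++++++++++.....+##############+++++++++++
223 ...................+++++++++++++++++++......+##############+++++++++++
```

jog_arm:
  force: 20
  targets:
    - {"jaw":2.5,"slide":[0.2,0.1,0.1],"turn":0}
    - {"jaw":2.5,"slide":[0.4,0.15,0.2],"turn":0}
    - {"jaw":2.5,"slide":[0.6,0.15,0.3],"turn":0}
    - {"jaw":2.5,"slide":[0.8,0.15,0.4],"turn":0}
    - {"jaw":2.5,"slide":[0.8,0.15,0.45],"turn":0}
    - {"jaw":2.5,"slide":[0.8,0.15,0.45],"turn":0}

```text
t: 15.73
eef_pos: [0.4677, -0.2152, 0.083]
tcp_rot: [[0.987, 0.161, 0.001], [0.161, -0.987, 0.001], [0.001, -0.001, -1.0]]
force: [-0.1, 0.7, 5.7]
grip_width: 0.0298
grip_force: 21.6
```

```bash
cat > look.py <<'E'
from tilt import *
s=status.state();e=np.array(s['eef_pos']);print(s['t'],e,np.round(s['force'],1),np.round(s['wrist_torque'],2))
d=e[:2]-[.577,-.199];c_,s_=np.cos(.16),np.sin(.16);print('bay local',(d@[c_,s_]).round(4),(d@[-s_,c_]).round(4))
p=read_camera('side');g=cv2.cvtColor(p['image'],cv2.COLOR_RGB2GRAY);c=proj(p,e)[0].astype(int);print(c)
for f in(0,.1,.2):print(f,(proj(p,corners(e,f,h=81,d=42,yaw=.16))[[2,3,6,7,1]]).round(1).tolist())
for r in range(c[1]-14,c[1]+24):print(r,c[0]-40,''.join('#' if v<90 else '+' if v<130 else '.' for v in g[r,c[0]-40:c[0]+15]))
E
python3 look.py
```

```text
15.7333 [ 0.46765032 -0.21516668  0.08299612] [-0.1  0.7  5.7] [ 0.16  0.02 -0.09]
bay local -0.1105 0.0015
[355 196]
0 [[343.5, 202.0], [340.4, 207.2], [344.4, 187.0], [341.2, 192.2], [362.8, 215.7]]
0.1 [[341.9, 200.4], [338.8, 205.6], [344.8, 186.2], [341.6, 191.4], [360.8, 215.5]]
0.2 [[340.4, 198.7], [337.2, 203.9], [345.4, 185.4], [342.2, 190.7], [358.8, 215.2]]
182 315 ....................................###################
183 315 ....................................+##################
184 315 ....................................+##################
185 315 ....................................+##################
186 315 ....................................+##################
187 315 ....................................+#+################
188 315 ...............................+#+..++++###############
189 315 ...............................+#####..################
190 315 ..............................+#####+..################
191 315 .............................+######..+################
192 315 ............................+######+..+################
193 315 .................
[... 1002 characters left out ...]
 315 ............................++++++++++#################
210 315 .............................+++++++++++.+#############
211 315 .............................++++++++++...+############
212 315 .............................++++++.++++++++###########
213 315 .............................++++++.....+++++##########
214 315 .....................+......+++++++.....+++++##########
215 315 ....................+++....+++++++..+.+++++++##########
216 315 ...................++++....+++++++..+++++++++##########
217 315 ..................+++++.....++++++++++++++++++#########
218 315 ..................++++++.....+++++++++++++++++#########
219 315 ..................++++++..++++++++++++++++++++#########
```

```bash
cat > rear.py <<'E'
from fit import *
# rear-left vertical edge of carton in side view -> bay-local x of rear face, same-camera bay fit
def edge(p,r0,r1,c0,c1):
    g=cv2.cvtColor(p['image'],cv2.COLOR_RGB2GRAY).astype(float);E=[]
    for r in range(r0,r1):
        v=g[r,c0:c1];hi=np.median(v[:4]);lo=np.median(v[-3:]);th=(hi+lo)/2
        k=np.where(v<th)[0][0];E.append((c0+k-1+(v[k-1]-th)/(v[k-1]-v[k]),r))
    return np.array(E)
def local(X,q):
    d=X[:,:2]-np.array(q[:2]);c,n=np.cos(q[2]),np.sin(q[2]);return np.c_[d@[c,n],d@[-n,c]]
if __name__=='__main__':
    p=read_camera('side');st=status.state();e=np.array(st['eef_pos'])
    import sys
    a,b,c,d=map(int,sys.argv[1:5]);E=edge(p,a,b,c,d);k=np.polyfit(E[:,1],E[:,0],1);print(E.round(1).tolist(),'slope',k.round(3))
    q=(.5753,-.2001,.16)
    # unknown rear x for given y=+15.5: solve so predicted edge matches mean col at that row
    best=[]
    for y in(13,15.5,18):
        xs=np.arange(-90,10,.5);err=[]
        for x in xs:
            P=proj(p,W(q,[(x,y,z) for z in np.linspace(22,99,40)]));err.append(np.mean(np.abs(np.interp(E[:,1],P[::-1,1],P[::-1,0])-E[:,0])))
        i=np.argmin(err);print('y',y,'rear x',xs[i],'err',round(err[i],2),'top row',P[-1].round(1))
    print('hand local',local(e[None],q).round(4))
E
python3 rear.py 195 204 334 346
```

```text
[[343.6, 195.0], [343.2, 196.0], [342.2, 197.0], [340.0, 198.0], [341.8, 199.0], [342.3, 200.0], [342.4, 201.0], [342.4, 202.0], [342.4, 203.0]] slope [-7.20000e-02  3.56649e+02]
y 13 rear x -56.0 err 0.61 top row [328.  186.1]
y 15.5 rear x -57.0 err 0.61 top row [327.8 186.5]
y 18 rear x -58.0 err 0.61 top row [327.5 186.9]
hand local [[-0.1087  0.0023]]
```

jog_arm:
  force: 20
  targets:
    - {"jaw":2.5,"slide":[0,0,-0.1],"turn":0}
    - {"jaw":2.5,"slide":[0.3,0,-0.1],"turn":0}
    - {"jaw":2.5,"slide":[0.8,0,-0.1],"turn":0}
    - {"jaw":2.5,"slide":[1.3,0,-0.1],"turn":0}
    - {"jaw":2.5,"slide":[1.8,0,-0.1],"turn":0}
    - {"jaw":2.5,"slide":[2.3,0,-0.1],"turn":0}
    - {"jaw":2.5,"slide":[2.7,0,-0.1],"turn":0}
    - {"jaw":2.5,"slide":[3.1,0,-0.1],"turn":0}
    - {"jaw":2.5,"slide":[3.4,0,-0.1],"turn":0}
    - {"jaw":2.5,"slide":[3.4,0,-0.1],"turn":0}
    - {"jaw":2.5,"slide":[3.4,0,-0.1],"turn":0}

```text
t: 16.75
eef_pos: [0.5006, -0.2104, 0.0837]
tcp_rot: [[0.987, 0.162, -0.0], [0.162, -0.987, 0.0], [-0.0, -0.0, -1.0]]
force: [-0.1, 0.0, -1.6]
grip_width: 0.0292
grip_force: 20.6
```

```bash
python3 look.py; python3 rear.py 199 203 329 341
```

```text
16.75 [ 0.50061935 -0.21037837  0.08374082] [-0.1  0.  -1.6] [-0.06 -0.03  0.04]
bay local -0.0772 0.0009
[348 193]
0 [[336.4, 199.0], [333.2, 204.2], [336.9, 184.0], [333.6, 189.2], [355.3, 212.6]]
0.1 [[334.7, 197.5], [331.5, 202.6], [337.3, 183.2], [334.1, 188.4], [353.4, 212.5]]
0.2 [[333.2, 195.8], [330.0, 201.0], [337.9, 182.5], [334.6, 187.7], [351.4, 212.2]]
179 308 ...................................+###################
180 308 ...................................+###################
181 308 ...................................+###################
182 308 ...................................+###################
183 308 ...................................+###################
184 308 ...................................+#+#################
185 308 ...............................++..+++#################
186 308 ..............................+####+++#################
187 308 ..............................+####+.+########.+#######
188 308 .............................######+.+#######..+#######
189 308 ............................+#####++.+#######..+#######
190 308 ...................
[... 1267 characters left out ...]
.......................++++++....+++++++++.+#####
211 308 ......................+.....+++++++......+++++++++#####
212 308 ....................+++....+++++++.......+++++++++#####
213 308 ...................+++++..+++++++.....+++++++++++######
214 308 ..................++++++.....++++.+++++++++++++++######
215 308 ...................+++++......+++++++++++++++++.++#####
216 308 ...................++++++....+++++++++++++++++++.+#####
[[329.8, 199.0], [335.5, 200.0], [335.2, 201.0], [335.2, 202.0]] slope [ 1.605 12.238]
y 13 rear x -24.5 err 1.47 top row [328.  186.1]
y 15.5 rear x -25.5 err 1.46 top row [327.8 186.5]
y 18 rear x -26.5 err 1.45 top row [327.5 186.9]
hand local [[-0.0756  0.0018]]
```

```bash
python3 rear.py 200 203 331 341;  python3 rear.py 189 193 329 341
python3 - <<'E'
from fit import *
q=(.5753,-.2001,.16);p=s
print('roller',proj(p,W(q,[(-9,0,52),(-16,0,52),(-9,0,59),(-9,0,45)])).round(1).tolist())
g=cv2.cvtColor(p['image'],cv2.COLOR_RGB2GRAY);f=read_camera('side')['image'];h=cv2.cvtColor(f,cv2.COLOR_RGB2GRAY)
for r in range(185,206):print(r,g[r,320:338].tolist())
E
```

```text
[[334.8, 200.0], [334.8, 201.0], [334.9, 202.0]] slope [4.60000e-02 3.25674e+02]
y 13 rear x -22.5 err 0.06 top row [328.  186.1]
y 15.5 rear x -23.5 err 0.06 top row [327.8 186.5]
y 18 rear x -24.5 err 0.06 top row [327.5 186.9]
hand local [[-0.0757  0.0017]]
[[335.2, 189.0], [335.7, 190.0], [335.8, 191.0], [335.6, 192.0]] slope [1.10000e-01 3.14668e+02]
y 13 rear x -24.5 err 0.17 top row [328.  186.1]
y 15.5 rear x -25.5 err 0.17 top row [327.8 186.5]
y 18 rear x -26.5 err 0.17 top row [327.5 186.9]
hand local [[-0.0756  0.0017]]
roller [[333.4, 193.0], [334.9, 193.6], [333.4, 191.9], [333.3, 194.1]]
185 [206, 206, 206, 206, 207, 206, 206, 206, 206, 206, 207, 206, 207, 206, 207, 206, 207, 207]
186 [207, 206, 207, 207, 207, 207, 207, 206, 207, 208, 207, 206, 207, 207, 207, 207, 206, 206]
187 [207, 207, 207, 207, 207, 207, 206, 206, 207, 207, 207, 207, 207, 206, 207, 207, 207, 207]
188 [206, 206, 207, 207, 207, 206, 207, 206, 206, 207, 207, 206, 207, 207, 206, 206, 207, 206]
189 [206, 207, 207, 207, 207, 207, 206, 207, 207, 207, 206, 207, 207, 206, 206, 206, 207, 207]
190 [207, 207, 
[... 759 characters left out ...]
6, 85, 86, 85, 89, 113, 122, 142, 188, 205, 207, 202, 190]
199 [207, 150, 93, 85, 82, 81, 84, 84, 84, 89, 113, 130, 133, 170, 203, 206, 206, 207]
200 [207, 136, 86, 84, 84, 84, 83, 84, 82, 104, 100, 137, 172, 203, 207, 207, 207, 207]
201 [201, 139, 90, 83, 83, 84, 82, 83, 137, 133, 128, 181, 203, 206, 207, 207, 206, 207]
202 [183, 161, 148, 127, 108, 89, 85, 106, 191, 137, 138, 183, 186, 195, 206, 206, 201, 206]
203 [180, 185, 188, 161, 159, 149, 135, 166, 201, 143, 113, 112, 115, 153, 184, 187, 184, 204]
204 [199, 198, 188, 167, 182, 180, 176, 203, 206, 166, 143, 122, 114, 110, 109, 119, 163, 185]
205 [207, 207, 207, 199, 186, 167, 185, 196, 191, 196, 189, 172, 155, 142, 123, 113, 107, 108]
```

jog_arm:
  force: 20
  targets:
    - {"jaw":2.5,"slide":[0.25,0,0],"turn":0}
    - {"jaw":2.5,"slide":[0.5,0,0],"turn":0}
    - {"jaw":2.5,"slide":[0.75,0,0],"turn":0}
    - {"jaw":2.5,"slide":[0.95,0,0],"turn":0}
    - {"jaw":2.5,"slide":[1.1,0,0],"turn":0}
    - {"jaw":2.5,"slide":[1.2,0,0],"turn":0}
    - {"jaw":2.5,"slide":[1.3,0,0],"turn":0}
    - {"jaw":2.5,"slide":[1.4,0,0.03],"turn":0}
    - {"jaw":2.5,"slide":[1.5,0,0.06],"turn":0}
    - {"jaw":2.5,"slide":[1.5,0,0.06],"turn":0}
    - {"jaw":2.5,"slide":[1.5,0,0.06],"turn":0}

```text
t: 17.92
eef_pos: [0.5154, -0.208, 0.0832]
tcp_rot: [[0.987, 0.161, 0.0], [0.161, -0.987, 0.0], [0.0, -0.0, -1.0]]
force: [-0.6, -0.4, -1.2]
grip_width: 0.0298
grip_force: 20.7
```

```bash
python3 rear.py 198 201 327 337;  python3 rear.py 186 190 325 337
python3 - <<'E'
from fit import *
h=cv2.cvtColor(read_camera('side')['image'],cv2.COLOR_RGB2GRAY)
for r in range(182,206):print(r,h[r,320:340].tolist())
E
```

```text
[[327.6, 198.0], [328.8, 199.0], [328.0, 200.0]] slope [1.88000e-01 2.90812e+02]
y 13 rear x 9.0 err 0.39 top row [328.  186.1]
y 15.5 rear x 7.5 err 0.38 top row [327.8 186.5]
y 18 rear x 6.5 err 0.39 top row [327.5 186.9]
hand local [[-0.0604  0.0017]]
[[333.6, 186.0], [332.2, 187.0], [331.5, 188.0], [332.4, 189.0]] slope [ -0.426 412.337]
y 13 rear x -9.0 err 0.59 top row [328.  186.1]
y 15.5 rear x -11.0 err 0.59 top row [327.8 186.5]
y 18 rear x -12.0 err 0.58 top row [327.5 186.9]
hand local [[-0.0605  0.0017]]
182 [209, 208, 209, 210, 209, 209, 209, 209, 209, 210, 209, 210, 210, 211, 208, 200, 201, 208, 210, 156]
183 [208, 210, 210, 210, 209, 208, 209, 210, 209, 209, 210, 208, 210, 209, 210, 171, 158, 186, 198, 147]
184 [209, 209, 210, 209, 211, 210, 209, 210, 210, 210, 210, 209, 209, 209, 195, 126, 79, 94, 153, 109]
185 [211, 209, 209, 210, 208, 210, 209, 210, 209, 210, 211, 211, 208, 209, 151, 91, 75, 76, 79, 75]
186 [210, 210, 210, 209, 210, 208, 210, 209, 210, 210, 208, 210, 199, 189, 117, 80, 81, 82, 79, 91]
187 [209, 209, 209, 210, 209, 211, 210, 210, 197, 195, 195, 194,
[... 1043 characters left out ...]
 80, 103, 75, 69, 69, 70, 68, 68, 64, 68]
199 [146, 112, 79, 72, 68, 70, 68, 68, 68, 75, 79, 102, 80, 71, 69, 72, 64, 66, 70, 68]
200 [145, 106, 77, 70, 68, 74, 69, 72, 69, 84, 84, 104, 77, 65, 67, 66, 70, 70, 68, 71]
201 [142, 104, 75, 72, 72, 70, 70, 70, 87, 97, 110, 105, 87, 72, 67, 68, 68, 63, 63, 69]
202 [134, 110, 97, 86, 80, 74, 69, 79, 126, 107, 119, 116, 105, 93, 99, 83, 72, 71, 66, 68]
203 [118, 116, 116, 106, 101, 97, 96, 117, 146, 119, 102, 101, 98, 108, 118, 103, 90, 83, 73, 71]
204 [132, 131, 124, 117, 112, 114, 127, 172, 177, 159, 114, 103, 100, 101, 93, 101, 106, 98, 90, 93]
205 [152, 146, 143, 132, 123, 124, 167, 195, 195, 195, 165, 153, 113, 106, 104, 100, 96, 94, 103, 119]
```

jog_arm:
  targets:
    - {"jaw":3.2,"slide":[0,0,0],"turn":0}
    - {"jaw":4,"slide":[0,0,0],"turn":0}
    - {"jaw":6,"slide":[0,0,0],"turn":0}
    - {"jaw":6,"slide":[0,0,0],"turn":0}
    - {"jaw":6,"slide":[0,0,0],"turn":0}
    - {"jaw":6,"slide":[0,0,-1],"turn":0}
    - {"jaw":6,"slide":[0,0,-3],"turn":0}
    - {"jaw":6,"slide":[0,0,-6],"turn":0}
    - {"jaw":6,"slide":[-3,0,-9],"turn":0}
    - {"jaw":6,"slide":[-7,0,-11],"turn":0}
    - {"jaw":6,"slide":[-11,0,-12],"turn":0}
    - {"jaw":6,"slide":[-15,0,-12],"turn":0}
    - {"jaw":6,"slide":[-17,3,-12],"turn":0}
    - {"jaw":6,"slide":[-17,7,-12],"turn":0}
    - {"jaw":6,"slide":[-17,11,-12],"turn":0}
    - {"jaw":6,"slide":[-17,14,-12],"turn":0}
    - {"jaw":6,"slide":[-17,14,-12],"turn":0}
    - {"jaw":6,"slide":[-17,14,-12],"turn":0}

```text
t: 19.57
eef_pos: [0.37, -0.3751, 0.2035]
tcp_rot: [[0.987, 0.159, 0.0], [0.159, -0.987, -0.0], [0.0, 0.0, -1.0]]
force: [-0.6, 1.1, -0.4]
grip_width: 0.0601
grip_force: 0.0
```

```bash
cat > fin.py <<'E'
from fit import *
from scipy.optimize import minimize
import sys
T=[read_camera('top') for _ in range(2)];S=[read_camera('side') for _ in range(2)]
T[0]['image']=np.mean([q['image'] for q in T],0).astype(np.uint8);S[0]['image']=np.mean([q['image'] for q in S],0).astype(np.uint8)
def fitbox(p,q,win,q0):
    x0,y0,x1,y1=win;g=cv2.cvtColor(p['image'],cv2.COLOR_RGB2GRAY).astype(float)[y0:y1,x0:x1]
    D=np.clip((170-g)/(170-85),0,1)
    def f(v):
        L=[(v[0]+a,v[1]+b,z) for a in(0,-100) for b in(-15.5,15.5) for z in(4,99)]
        H=cv2.convexHull(proj(p,W(q,L)).astype(np.float32))-[x0,y0]+.5
        m=np.zeros(((y1-y0)*16,(x1-x0)*16),np.uint8);cv2.fillPoly(m,[np.round(H*16).astype(np.int32)],1)
        m=cv2.resize(m.astype(np.float32),(x1-x0,y1-y0),interpolation=cv2.INTER_AREA);return np.abs(m-D).sum()
    r=minimize(f,q0,method='Nelder-Mead',options=dict(initial_simplex=[q0,[q0[0]+6,q0[1]],[q0[0],q0[1]+5]]));return r.x.round(1),round(r.fun,1),round(D.sum(),1)
print('side rear x,y',fitbox(S[0],(.5753,-.2001,.16),(326,180,365,225),[-9,0]))
print('top rear x,y',fitbox(T[0],(.5761,-.2045,.16),(326,188,358,250),[-9,0]))
for p in(T[0],S[0]):
    for n in('plug_pack_a','tape_measure','grey_bit_case'):print(n,[(round(d['p'],2),np.round(d['extent']).tolist()) for d in spotter.regions_of(p,n)][:3])
if len(sys.argv)>1:
    cv2.imwrite('pics/'+sys.argv[1],tile([crop(S[0]['image'],314,176,368,226,8),crop(T[0]['image'],318,186,358,250,9)])[:600,:800])
E
python3 fin.py f0.png
```

```text
side rear x,y (array([-2.7,  6.7]), np.float64(267.7), np.float64(594.3))
top rear x,y (array([-0.4,  5.6]), np.float64(458.8), np.float64(828.0))
plug_pack_a [(0.7, [243.0, 172.0, 256.0, 205.0]), (0.51, [231.0, 176.0, 242.0, 205.0])]
tape_measure [(0.87, [159.0, 213.0, 185.0, 235.0])]
grey_bit_case [(0.58, [379.0, 214.0, 401.0, 234.0])]
plug_pack_a [(0.81, [262.0, 226.0, 283.0, 254.0]), (0.65, [265.0, 220.0, 289.0, 244.0])]
tape_measure [(0.7, [246.0, 291.0, 261.0, 309.0])]
grey_bit_case [(0.62, [356.0, 166.0, 373.0, 185.0]), (0.6, [247.0, 292.0, 259.0, 306.0]), (0.58, [329.0, 186.0, 355.0, 209.0])]
```

View pics/f0.png

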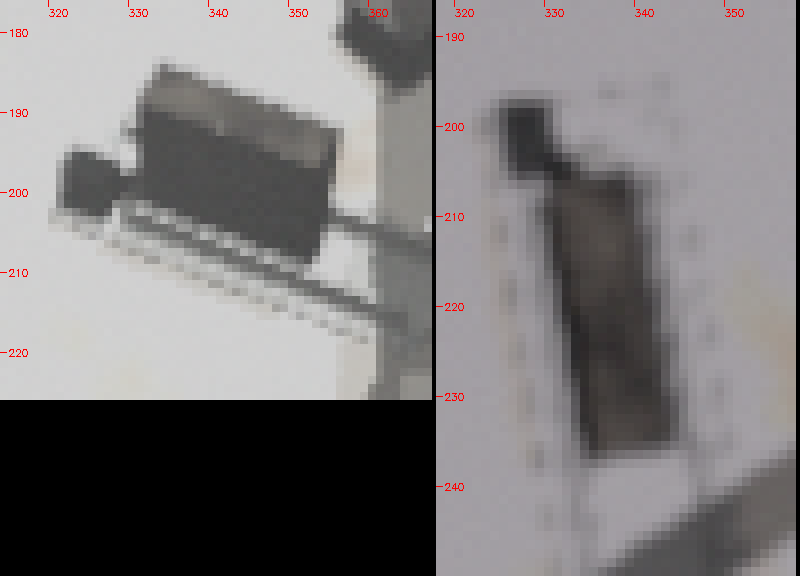

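Run:
```python
from fit import *
from rear import local
C=lambda a,b,z:(a*50,b*15.5,z)
sp=[(C(1,1,99),(331,187.7)),(C(1,-1,99),(333.7,183.8)),(C(-1,-1,99),(355.8,192)),(C(-1,1,99),(353.3,197)),(C(-1,1,4),(352.7,209.2)),(C(1,1,52),(330.8,195))]
tp=[(C(1,1,99),(331.3,205.2)),(C(1,-1,99),(340.2,204.8)),(C(-1,-1,99),(344.6,235.5)),(C(-1,1,99),(335.2,237))]
for nm,p,F,qb in(('side',s,sp,(.5753,-.2001,.16)),('top',t,tp,(.5761,-.2045,.16))):
    f=lambda q:np.concatenate([proj(p,W(q,[l]))[0]-(np.array(u)-.5) for l,u in F])
    r=least_squares(f,[.51,-.21,.16],loss='soft_l1',f_scale=.5);c=W(r.x,[(50,0,0),(-50,0,0)])
    print(nm,r.x.round(4),'rear',(local(c,qb)*1000).round(1).tolist(),f(r.x).reshape(-1,2).round(1).tolist())
# lever: dark/white near roller, side now
p=read_camera('side');g=cv2.cvtColor(p['image'],cv2.COLOR_RGB2GRAY)
for n,q in(('s',(.5753,-.2001,.16)),):
    for th in(0,.2,.3,.4):
        a=-np.radians(15)+th;print(th,proj(p,W(q,[(35*np.sin(a),0,18+35*np.cos(a))])).round(1).tolist())
for r in range(188,206):print(r,g[r,324:338].tolist())
```

```text
side [ 0.5241 -0.2071  0.1369] rear [[-1.7, 0.1], [-101.7, 2.4]] [[-0.3, 0.2], [0.5, -1.0], [0.9, -0.5], [0.1, -0.2], [-0.5, 2.5], [-0.3, 0.5]]
top [ 0.5229 -0.2067  0.1222] rear [[-2.9, 4.4], [-102.9, 8.2]] [[-0.3, 0.4], [0.4, -0.4], [0.1, 0.1], [-0.2, -0.1]]
0 [[333.4, 193.0]]
0.2 [[331.9, 192.3]]
0.3 [[331.1, 192.0]]
0.4 [[330.3, 191.8]]
188 [207, 206, 208, 207, 207, 208, 208, 149, 112, 118, 120, 122, 120, 125]
189 [206, 207, 207, 207, 207, 207, 198, 119, 89, 103, 107, 110, 117, 118]
190 [206, 208, 207, 206, 207, 200, 188, 114, 82, 80, 83, 91, 105, 108]
191 [208, 207, 209, 206, 206, 175, 186, 115, 78, 79, 79, 79, 80, 85]
192 [208, 208, 207, 205, 203, 160, 120, 86, 83, 81, 80, 80, 77, 81]
193 [207, 209, 208, 204, 195, 182, 154, 99, 81, 78, 81, 82, 78, 82]
194 [184, 188, 199, 207, 197, 206, 197, 118, 81, 79, 81, 81, 81, 79]
195 [88, 105, 154, 184, 193, 205, 209, 128, 80, 78, 75, 83, 79, 81]
196 [85, 85, 83, 85, 127, 192, 192, 120, 79, 81, 80, 78, 78, 76]
197 [84, 86, 86, 83, 82, 150, 129, 94, 79, 79, 75, 79, 79, 81]
198 [81, 84, 83, 79, 82, 81, 84, 88, 84, 81, 77, 75, 81, 81]
199 [83, 77, 79, 81, 81, 81, 88, 88, 82, 79, 80, 81, 82, 79]
200 [81, 82, 79, 80, 80, 100, 93, 91, 82, 82, 78, 82, 81, 83]
201 [81, 82, 80, 80, 136, 129, 127, 147, 128, 96, 77, 81, 78, 80]
202 [106, 86, 81, 101, 191, 136, 138, 177, 159, 133, 149, 123, 81, 78]
203 [158, 148, 136, 167, 199, 139, 111, 108, 111, 148, 180, 154, 132, 127]
204 [183, 182, 176, 204, 198, 163, 143, 121, 112, 107, 105, 117, 151, 154]
205 [186, 166, 185, 197, 184, 192, 185, 163, 153, 143, 122, 114, 104, 107]
```

Run:
```python
from fit import *
qs=(.5753,-.2001,.16);qt=(.5761,-.2045,.16)
S=[read_camera('side')['image'].astype(float) for _ in range(3)];T=[read_camera('top') for _ in range(3)]
S=np.mean(S,0);Tm=np.mean([x['image'] for x in T],0)
gs=S.mean(2);g0=s['image'].astype(float).mean(2)
print('side pts pivot,guideR top end,R bottom,L top end',proj(s,W(qs,[(0,0,18),(0,-23,22),(0,-23,4),(0,23,22)])).round(1).tolist())
print('SIDE clean | now (326..333)')
for r in range(189,203):print(r,g0[r,325:338].astype(int).tolist(),gs[r,325:333].astype(int).tolist())
gt=Tm.mean(2);h0=t['image'].astype(float).mean(2)
a=[(35*np.sin(-.262+th)) for th in(0,.2,.3,.4)]
print('top roller pred',[proj(t,W(qt,[(35*np.sin(-.262+th),0,18+35*np.cos(-.262+th))])).round(1).tolist() for th in(0,.2,.3,.4)],'pivot',proj(t,W(qt,[(0,0,18)])).round(1).tolist())
print('TOP clean / now cols 329..345')
for r in range(198,212):print(r,h0[r,329:346].astype(int).tolist())
for r in range(198,212):print(r,gt[r,329:346].astype(int).tolist())
```

```text
side pts pivot,guideR top end,R bottom,L top end [[331.2, 197.6], [333.6, 193.2], [333.5, 195.9], [328.9, 200.8]]
SIDE clean | now (326..333)
189 [207, 206, 206, 207, 207, 206, 207, 207, 206, 206, 206, 207, 207] [207, 208, 207, 208, 207, 199, 119, 89]
190 [207, 207, 207, 207, 206, 207, 207, 207, 205, 207, 207, 207, 207] [207, 207, 207, 207, 200, 188, 112, 80]
191 [206, 206, 205, 207, 205, 200, 205, 202, 202, 205, 204, 206, 206] [208, 209, 207, 207, 174, 184, 114, 79]
192 [206, 206, 202, 202, 201, 192, 199, 183, 189, 203, 194, 205, 206] [207, 208, 204, 203, 160, 119, 86, 79]
193 [207, 207, 202, 194, 203, 205, 195, 151, 132, 181, 169, 202, 205] [208, 207, 202, 195, 180, 153, 98, 79]
194 [187, 197, 205, 195, 204, 206, 207, 150, 118, 127, 139, 181, 186] [188, 198, 206, 195, 206, 196, 119, 79]
195 [102, 153, 182, 190, 204, 208, 198, 142, 128, 112, 111, 107, 133] [100, 154, 184, 191, 205, 207, 126, 80]
196 [88, 87, 89, 125, 190, 200, 166, 122, 144, 153, 145, 115, 112] [86, 85, 86, 124, 191, 193, 117, 81]
197 [89, 88, 88, 84, 152, 165, 128, 132, 179, 199, 190, 160, 143] [86, 87, 85, 81, 149
[... 2358 characters left out ...]
, 127, 139, 142, 146, 150, 151, 159, 159, 159, 160, 159, 160]
204 [56, 44, 41, 55, 82, 113, 132, 134, 127, 123, 130, 147, 151, 152, 157, 159, 156]
205 [84, 62, 42, 49, 64, 86, 98, 98, 91, 85, 103, 127, 132, 139, 151, 155, 153]
206 [116, 86, 61, 59, 63, 68, 68, 64, 60, 60, 81, 105, 115, 131, 145, 152, 152]
207 [126, 91, 70, 69, 70, 67, 64, 58, 54, 53, 69, 93, 112, 130, 141, 152, 156]
208 [111, 78, 66, 71, 71, 71, 70, 66, 60, 59, 69, 93, 118, 134, 145, 156, 160]
209 [99, 67, 58, 68, 70, 74, 74, 70, 67, 64, 70, 95, 123, 134, 148, 159, 161]
210 [105, 73, 53, 64, 71, 73, 76, 75, 71, 69, 71, 92, 118, 129, 148, 159, 159]
211 [118, 82, 50, 62, 70, 72, 74, 76, 75, 72, 70, 84, 107, 122, 147, 156, 154]
```

```bash
python3 -c "
from cell import ticket;print(ticket.close_job())"
```

```text
the job is handed in; nothing more can be done
None
```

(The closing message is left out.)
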